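Hang the format gauges on the packing table's hook, largest first

ROBOT

A 7-joint arm with a two-finger parallel gripper is mounted at the origin on the work surface. World frame = base frame: x ahead of the robot, y to its left, z up, the work surface at z = 0. Lengths are in m, angles in rad, forces in N, time in s.
With the tool pointing down it reaches from about 0.4 to 0.85 m from the base axis. Payload 10.4 kg.
Tool frame: the origin (TCP) lies on the centre line of the jaws, within the pads' length; the fingertips stand 8 mm ahead of it and the grasp point (between the pads) lies 11 mm behind it; z points along the fingers, x is the direction in which the jaws open and shut, and the axes are right-handed (so a half turn about z gives the same grasp; the last joint's range is limited). The gripper opens to 85 mm and grips with 20 to 120 N. Pads are 22 mm wide; open, the fingers measure 114 mm over their backs; the gripper's body (76 mm by 85 mm) begins 54 mm behind the grasp point. The pads swing forward as they close: fully open they stand 13 mm farther back than shut.
Start: joints at [1.298, 0.332, -0.065, 1.46, 0.022, 1.35, -0.088], TCP at [0.155, -0.606, 0.239] pointing down, gripper open.
Joint ranges: [-2.6, 2.6], [-0.5, 2.12], [-1.47, 1.34], [0.16, 2.42], [-1.27, 4.41], [0.06, 2.06], [-2.6, 2.6]. Speed limits (rad/s): [2.22, 2.22, 2.79, 2.79, 3.14, 3.14, 3.14].

INTERFACE

Orientations are given as a unit quaternion [w, x, y, z].
In Python, from rig import robot gives the robot as it stands.
- The arm moves only by the tool apply_moves, never from a script. Its arguments are lists of equal length, an entry for each row: "translation": the shift along the tool's x, y, z in cm, a list of three; "rot": the turn, a rotation vector about the tool's x, y, z in rad, a list of three; "jaw": the closure, from 0 (fully open) to 1 (shut). A call has 1 to 8 rows; each row shifts and turns the commanded pose from where the row before left it, along the tool's axes as they then stand; what a row does not reach is not made up. A row lasts 1/10 s, in which the tool goes at most 50 mm and 8.59 degrees, less where a joint would pass 70% of its speed; a pose out of reach is approached as far as the arm can. A call is refused whole if a number of a shift passes 5 or a number of a turn 0.15, either way. A call with a gripper value outside its range is refused whole. The fingers move at their own pace and stop on an object; "squeeze" is the grip in N (left out, the last holds). Time passes only in rows, so rows that do not move let the fingers close. It gives the time, the measured TCP pose, the force and the opening at its end, in the units of the state.
- robot.read_state(): the state, without advancing time (a new reading comes with each control period).
- robot.get_image(name): name is "scene" or "top" or "wrist"; returns a dict with "image" (400x640x3 uint8, blue, green, red), "camera_matrix" (3x3 intrinsics, pixels), "k1" (the pictures are not rectified: a ray, as slopes to the right and down, at radius r is drawn at 1 + k1 r^2 times it, then the intrinsics apply), "extrinsics" (4x4, takes a point from camera to world coordinates); the wrist camera has in their place "tool_from_camera" (4x4, takes a point from camera to tool coordinates, whose origin is the TCP and whose axes are the tool frame's). Camera axes: x right, y down, z forward; pixel columns grow to the right and rows downward; lengths in m; the calibration is good to about 2 mm. A picture is of the moment at which its call begins: read the wrist's pose just before it. There is no depth.
- robot.close_job(): hands the job in, once; it reports no verdict.
Trained networks look in the newest picture that a camera, given by its name, has taken for a name from the list of things; names that differ only in an ending like _2 or _b are one class to them, and where a whole thing is asked for, a point or a joint stands for the part that bears it (a point fixed in the world has none). Each returns a list of dicts, best first, with "p" (0 to 1); they miss things now and then, are a little off and sometimes report something else, mostly with a low value. They report only what shows in the picture. A call takes as long as a camera call. They do not tell look-alikes from the thing itself.
- robot.find_in(camera, label): "point" ([x, y, z] in m, in the coordinates of the camera as it stood for that picture, good to about 4 mm: the middle of the surface that is visible of it).
- robot.outline_of(camera, label): "region" (400x640 bool, what is visible of it).
The state is a dict: "t": time; "joint_positions": joint angles; "qvel": joint speeds; "joint_torque": joint torques, N m; "tcp_pos": TCP position; "ee_rot": TCP orientation; "contact_force": force on the tool from outside, world axes, zero at the start; "torque": the same for the moment, N m; "finger_gap": opening from 0.0 (shut) to 1.0 (fully open).
Only numpy, scipy, OpenCV 4.12 (cv2) and the standard library are available. Lean on these libraries where they do the work, as an engineer would, in place of code of your own. Each camera call takes 0.05 s, during which the arm holds its last target.

TASK

Hang the three parcel format gauges from the slotted rack by their eyes on the hook of the stand, one after the other: the large one first, pushed right back against the collar, then the medium one close up against it, then the small one close up against that. Let each hang free from the hook before you fetch the next, do not drop or tip any gauge, and leave the divider board, the cartons, the pen cup and the label roll where they are.

Things in the scene. Friction and masses are not known exactly. Their poses are not given: they have to be found in the camera images.
- gauge_large: large format gauge, loose, white plastic, about 200 g: window frame 150 wide (y) x 110 tall (z) x 8 mm (x), on it an eye, on that a flat grip tab 24 wide (y), 8 mm thick, 154 to 200 mm above the origin, to be pinched from above across the 24 mm. Origin: middle of the frame's lower edge. Front and back alike. Starts upright in a rack slot, may lean a few degrees
- eye_large (a point): centre of that gauge's eye, 134 mm above the gauge's origin: a tube 20 mm long along the gauge's x, bore 32 mm, outside 44 mm (frame and tab are centred on its length, so gauges hung eye against eye sit 20 mm apart)
- gauge_medium: medium format gauge, loose, white plastic, about 160 g: window frame 120 wide (y) x 95 tall (z) x 8 mm (x), on it an eye, on that a flat grip tab 24 wide (y), 8 mm thick, 139 to 185 mm above the origin, to be pinched from above across the 24 mm. Origin: middle of the frame's lower edge. Front and back alike. Starts upright in a rack slot, may lean a few degrees
- eye_medium (a point): centre of that gauge's eye, 119 mm above the gauge's origin: a tube 20 mm long along the gauge's x, bore 32 mm, outside 44 mm (frame and tab are centred on its length, so gauges hung eye against eye sit 20 mm apart)
- gauge_small: small format gauge, loose, white plastic, about 120 g: window frame 90 wide (y) x 80 tall (z) x 8 mm (x), on it an eye, on that a flat grip tab 24 wide (y), 8 mm thick, 124 to 170 mm above the origin, to be pinched from above across the 24 mm. Origin: middle of the frame's lower edge. Front and back alike. Starts upright in a rack slot, may lean a few degrees
- eye_small (a point): centre of that gauge's eye, 104 mm above the gauge's origin: a tube 20 mm long along the gauge's x, bore 32 mm, outside 44 mm (frame and tab are centred on its length, so gauges hung eye against eye sit 20 mm apart)
- rack: slotted plywood block, fixed, 190 mm (its x) by 164 mm (its y), 44 mm tall; origin at the centre of its underside. Four slots run along its y, at x = -63, -21, 21 and 63 mm, each 11 mm wide, floor 12 mm above the table; the gauges and the divider stand in them in any order and lift straight up
- stand: hook stand, fixed; base plate 200 x 130 x 10 mm, 22 mm square post at x = +77 mm, 250 mm tall, with a clamp block (front at x = +55 mm) carrying the hook. Origin: on the table below the hook bar. The clamp height differs each time and is NOT measured: the bar's axis is level, anywhere from 190 to 230 mm above the table; find it by touch or by eye. It is clamped tight and does not yield to a touch
- collar_foot (a point): point on the table below the front of the hook's collar, at x = +35 mm of the stand. The hook: round steel bar 10 mm thick along the stand's x, from the collar (36 mm across) to x = -55 mm, then turned up; the tip, at x = -68 mm, rises 17 mm above the bar's axis. Eyes pushed home have their centres at x = +25, +5 and -15 mm of the stand; a hanging eye's centre is 11 mm below the bar's axis
- divider: bystander: plain white divider board without handle or window, 130 mm wide (y), 140 mm tall, 8 mm thick (x), in one of the rack's slots; origin at the middle of its lower edge
- carton_a: bystander: brown carton 100 x 75 x 55 mm, loose, origin at the centre of its underside
- carton_b: bystander: flat white carton 85 x 65 x 35 mm, loose, origin at the centre of its underside
- pen_cup: bystander: black cup, 72 mm wide, 85 mm tall, loose, origin at the centre of its underside
- label_roll: bystander: label roll 100 mm wide, 45 mm tall, loose, origin at the centre of its underside
Mind the look-alikes: they are no part of the job. Leave any purple look-alike of the stand alone.

How it is judged:
By the outcome, as a careful person would: the job done as asked, in the order asked, and still so for the second after the job is handed in, with the robot touching nothing.
It also fails if it takes over 72 s, if anything falls off the work surface, if the arm or the gripper's body presses on something with over 40 N, if the wrist force passes 120 N, or if a joint passes its speed limit or range.

## Working session

There is one attempt and no reset: what is moved stays moved. The work goes in short steps, Python scripts to look and compute and a tool call to move; the robot and the scene stay as the last step left them, time stands still between calls to the robot, and variables do not carry over. Pictures are saved under pics/ and viewed, and the job is handed in when it is done.

Besides the shell and the picture viewer there is one more tool, called after "Call:" as name(argument=value, ...), one argument or row to a line, values as JSON. apply_moves: Moves the arm, as the interface text tells. Its arguments: {"type":"object","properties":{"translation":{"type":"array","items":{"type":"array","items":{"type":"number"}}},"rot":{"type":"array","items":{"type":"array","items":{"type":"number"}}},"jaw":{"type":"array","items":{"type":"number"}},"squeeze":{"type":"number"}},"required":["translation","rot","jaw"]}

```bash
ls; mkdir -p pics; python3 - <<'E'
from rig import robot
import cv2,numpy as np
s=robot.read_state();print({k:np.round(v,3) for k,v in s.items()})
for n in("scene","top","wrist"):
    d=robot.get_image(n);cv2.imwrite(f"pics/{n}0.png",d["image"])
    print(n,d["camera_matrix"].tolist(),d["k1"],np.round(d.get("extrinsics",d.get("tool_from_camera")),4).tolist())
E
```

```text
pics
{'t': np.float64(0.0), 'joint_positions': array([ 1.298,  0.333, -0.065,  1.461,  0.022,  1.35 , -0.088]), 'qvel': array([-0.001,  0.001,  0.   , -0.001,  0.001, -0.001, -0.002]), 'joint_torque': array([ 0.0000e+00, -6.2544e+01,  5.0000e-02, -3.9161e+01,  1.6000e-02,
        1.0000e-02,  0.0000e+00]), 'tcp_pos': array([ 0.154, -0.605,  0.239]), 'ee_rot': array([-0.   ,  0.79 , -0.613, -0.001]), 'contact_force': array([-0.075,  0.478, -0.38 ]), 'torque': array([ 0.028, -0.042, -0.027]), 'finger_gap': np.float64(1.001)}
scene [[498.32369406827735, 0.0, 316.27109057147413], [0.0, 498.32369406827735, 203.02872215084557], [0.0, 0.0, 1.0]] -0.1130563223914263 [[0.8355, 0.3947, -0.3823, 0.9671], [0.5494, -0.6109, 0.5701, -0.7253], [-0.0085, -0.6863, -0.7272, 0.9941], [0.0, 0.0, 0.0, 1.0]]
top [[408.161135735172, 0.0, 321.02973414760174], [0.0, 408.161135735172, 199.40650294427758], [0.0, 0.0, 1.0]] 0.009401948458234144 [[-0.0178, -0.9894, 0.1439, 0.3627], [-0.9997, 0.0197, 0.0123, -0.0318], [-0.015, -0.1436, -0.9895, 1.1921], [0.0, 0.0, 0.0, 1.0]]
wrist [[277.0550278358415, 0.0, 316.87897700176035], [0.0, 277.0550278358415, 200.6474151513824], [0.0, 0.0, 1.0]] -0.022470827904759173 [[1.0, -0.0003, -0.0, 0.0001], [0.0003, 0.9493, 0.3145, -0.0801], [-0.0001, -0.3145, 0.9493, -0.1353], [0.0, 0.0, 0.0, 1.0]]
```

View pics/scene0.png

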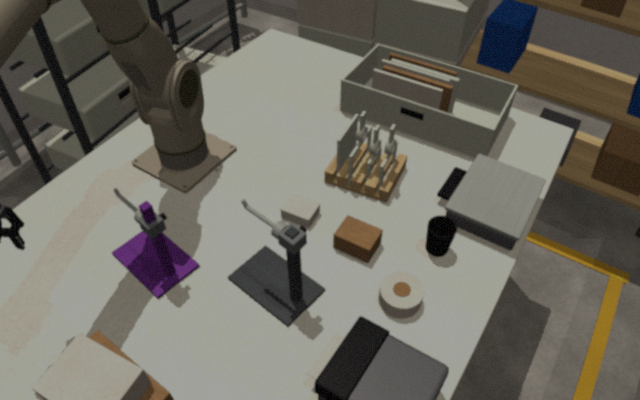

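View pics/top0.png

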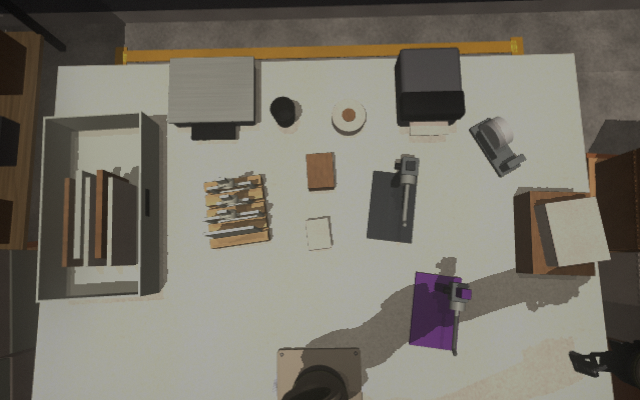

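View pics/wrist0.png

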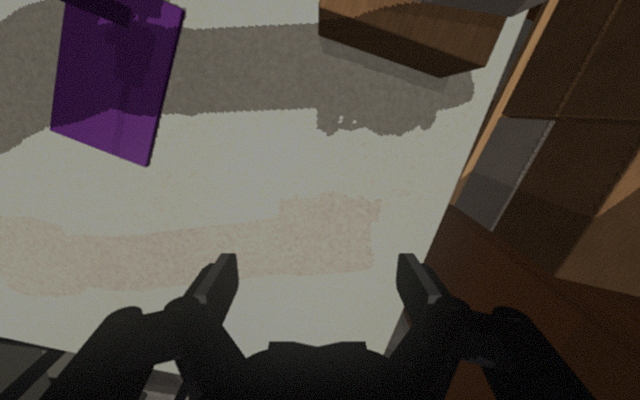

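The job's stand is the black one (top: plate 391,207; post 408,165; tip 405,226). The purple one (top: 437,310) is the look-alike. The rack is at top (237,210). I'll enlarge both.

```bash
cat > h.py <<'E'
from rig import robot
import cv2,numpy as np
from scipy.spatial.transform import Rotation as R
def img(n):
    return robot.get_image(n)
def und(d,uv):
    K=np.array(d["camera_matrix"]);p=(np.atleast_2d(uv).astype(float)-K[:2,2])/K[0,0]
    q=p.copy()
    for _ in range(20): q=p/(1+d["k1"]*(q**2).sum(1,keepdims=True))
    return q
def T(d,s=None):
    if "extrinsics" in d: return np.array(d["extrinsics"])
    w=np.eye(4);w[:3,:3]=R.from_quat(np.roll(s["ee_rot"],-1)).as_matrix();w[:3,3]=s["tcp_pos"]
    return w@np.array(d["tool_from_camera"])
def atz(d,uv,z,s=None):
    M=T(d,s);q=und(d,uv);r=np.c_[q,np.ones(len(q))]@M[:3,:3].T;o=M[:3,3]
    return o+r*((z-o[2])/r[:,2])[:,None]
def proj(d,P,s=None):
    M=np.linalg.inv(T(d,s));c=np.atleast_2d(P)@M[:3,:3].T+M[:3,3];q=c[:,:2]/c[:,2:]
    q=q*(1+d["k1"]*(q**2).sum(1,keepdims=True));K=np.array(d["camera_matrix"]);return q*K[0,0]+K[:2,2]
def crop(d,x0,y0,w,h,f,name,pts=None,lines=None):
    im=d["image"].copy()[y0:y0+h,x0:x0+w];im=cv2.resize(im,None,fx=f,fy=f,interpolation=cv2.INTER_CUBIC)
    im=cv2.convertScaleAbs(im,alpha=1.2)
    if pts is not None:
        for p in pts: cv2.circle(im,tuple(int(round(v)) for v in ((p[0]-x0)*f,(p[1]-y0)*f)),3,(0,0,255),-1)
    if lines is not None:
        for a,b in lines: cv2.line(im,tuple(int(round(v)) for v in ((a[0]-x0)*f,(a[1]-y0)*f)),tuple(int(round(v)) for v in ((b[0]-x0)*f,(b[1]-y0)*f)),(0,255,0),1)
    cv2.imwrite("pics/"+name,im)
E
python3 - <<'E'
from h import *
d=img("top");s=img("scene")
crop(d,190,140,260,120,3,"t1.png")
crop(s,310,90,120,120,5,"s1.png"); crop(s,220,180,120,150,4,"s2.png")
for c in("top","scene"):
  dd=d if c=="top" else s
  M=T(dd)
  for n in["gauge_large","eye_large","gauge_medium","gauge_small","divider","rack","stand"]:
    for r in robot.find_in(c,n)[:4]:
        P=M[:3,:3]@r["point"]+M[:3,3]; print(c,n,round(r["p"],2),np.round(P,3),np.round(proj(dd,P)[0]))
E
```

```text
top gauge_large 0.71 [0.48  0.215 0.121] [233. 216.]
top eye_large 0.87 [0.478 0.214 0.117] [234. 217.]
top eye_large 0.68 [0.523 0.217 0.107] [234. 200.]
top eye_large 0.32 [ 0.52  -0.222  0.008] [391. 203.]
top gauge_medium 0.85 [0.566 0.224 0.11 ] [231. 184.]
top gauge_medium 0.57 [ 0.516 -0.219  0.011] [391. 204.]
top gauge_small 0.88 [0.519 0.218 0.108] [233. 202.]
top divider 0.84 [0.439 0.221 0.136] [229. 231.]
top stand 0.97 [ 0.516 -0.22   0.01 ] [391. 204.]
top stand 0.55 [ 0.219 -0.328  0.012] [434. 309.]
scene gauge_large 0.64 [0.486 0.214 0.121] [361. 143.]
scene eye_large 0.78 [0.489 0.21  0.122] [361. 143.]
scene eye_large 0.37 [ 0.621 -0.03   0.053] [357. 238.]
scene eye_large 0.2 [0.447 0.21  0.107] [348. 142.]
scene gauge_medium 0.75 [0.57  0.219 0.109] [389. 156.]
scene gauge_medium 0.7 [0.787 0.077 0.057] [439. 237.]
scene gauge_medium 0.64 [0.487 0.209 0.118] [360. 144.]
scene gauge_medium 0.49 [0.524 0.214 0.108] [373. 151.]
scene gauge_small 0.78 [0.527 0.216 0.105] [374. 152.]
scene divider 0.76 [0.445 0.208 0.102] [347. 144.]
scene rack 0.94 [0.527 0.18  0.042] [366. 177.]
scene stand 0.66 [ 0.263 -0.346  0.01 ] [164. 271.]
scene stand 0.56 [ 0.542 -0.234  0.01 ] [283. 292.]
```

View pics/t1.png

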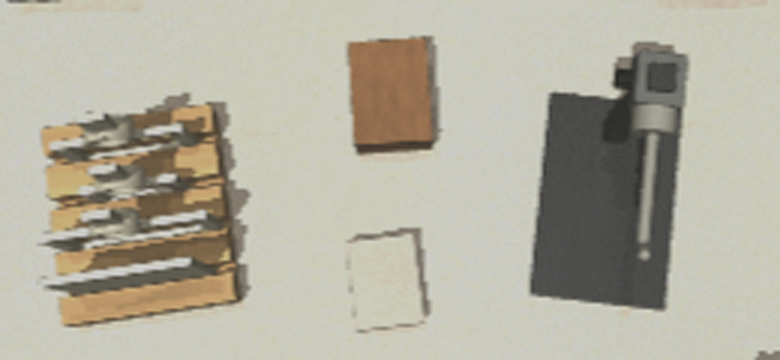

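View pics/s1.png

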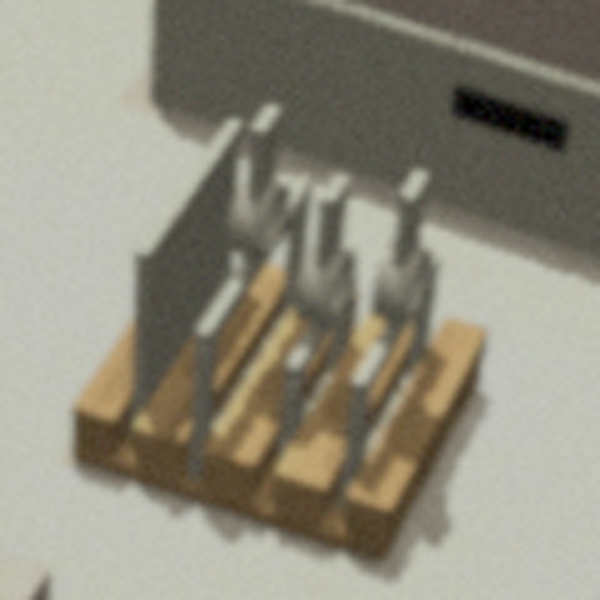

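View pics/s2.png

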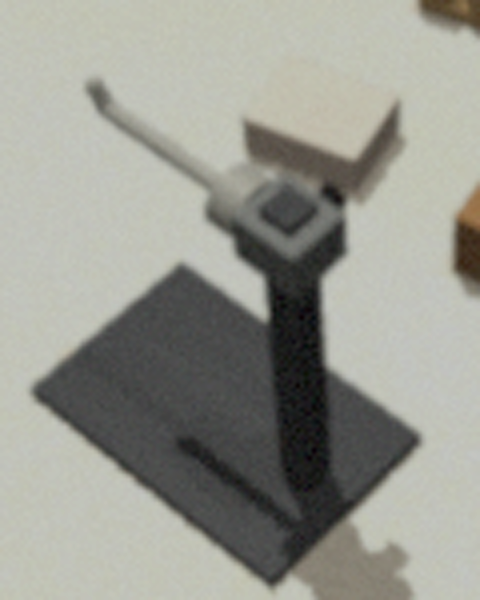

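```bash
cat > fit.py <<'E'
from h import *
from scipy.optimize import least_squares
d=img("top");s=img("scene")
def tp(*a): return [(x/3+190-.3,y/3+140-.3) for x,y in a]
def sp(*a): return [(x/4+220-.4,y/4+180-.4) for x,y in a]
top=tp((553,93),(530,297),(664,310),(662,77),(644,256))
sc=sp((36,390),(273,585),(418,438),(183,265),(290,208),(95,83))
def model(p):
    X,Y,a,H,c=p
    L=lambda x,y,z:[X+x*np.cos(a)-y*np.sin(a),Y+x*np.sin(a)+y*np.cos(a),z]
    cor={k:L(c+sx*.1,sy*.065,.01) for k,(sx,sy) in dict(fl=(1,1),nl=(-1,1),nr=(-1,-1),fr=(1,-1)).items()}
    P=L(.077,0,.25);t=L(-.068,0,H+.017)
    return [cor['fl'],cor['nl'],cor['nr'],P,t],[cor['nl'],cor['nr'],cor['fr'],cor['fl'],P,t],L
def f(p):
    a,b,_=model(p);return np.r_[(proj(d,a)-top).ravel(),(proj(s,b)-sc).ravel()]
# which scene corners: check orientation via residual over perms
import itertools
r=least_squares(f,[.52,-.22,0,.21,0],loss="soft_l1")
print(np.round(r.x,4),np.round(r.fun.reshape(-1,2),1).tolist())
p=r.x;_,_,L=model(p);H=p[3]
ln=[(L(.035,y,H+z),L(-.055,y,H+z)) for y,z in((.005,0),(-.005,0),(0,.005),(0,-.005))]+[(L(-.055,0,H),L(-.068,0,H+.017))]
for dd,nm,c in((d,"t2.png",(350,130,100,120,5)),(s,"s3.png",(220,180,120,150,4))):
    crop(dd,*c,nm,lines=[tuple(proj(dd,l)) for l in ln])
E
python3 fit.py
```

```text
[ 0.503  -0.2209 -0.1015  0.2238  0.007 ] [[-2.7, 0.4], [0.4, 0.2], [1.0, -0.4], [-1.3, -1.3], [0.6, 0.7], [34.8, -32.5], [-61.5, -48.2], [-35.0, 35.3], [60.1, 40.5], [1.3, -0.7], [-1.9, 0.2]]
```

```bash
sed -i "s/\[cor\['nl'\],cor\['nr'\],cor\['fr'\],cor\['fl'\],P,t\],L/[cor['nr'],cor['fr'],cor['fl'],cor['nl'],P,t],L/" fit.py; python3 fit.py
```

```text
[ 0.503  -0.222  -0.1381  0.2232  0.0085] [[-0.9, -0.8], [-0.3, -1.3], [0.2, -0.2], [0.3, -1.2], [-0.1, 0.6], [-1.7, -0.3], [-0.5, -0.1], [1.4, -0.5], [-0.1, -1.0], [0.0, 0.5], [-1.4, 0.1]]
```

```bash
python3 -c "
import cv2,numpy as np
a=cv2.imread('pics/t2.png');b=cv2.imread('pics/s3.png');h=max(a.shape[0],b.shape[0]);s=[cv2.copyMakeBorder(i,0,h-i.shape[0],0,0,0) for i in(a,b)];o=np.hstack(s);print(o.shape);cv2.imwrite('pics/c2.png',cv2.resize(o,None,fx=.79,fy=.79))"
```

```text
(600, 980, 3)
```

View pics/c2.png

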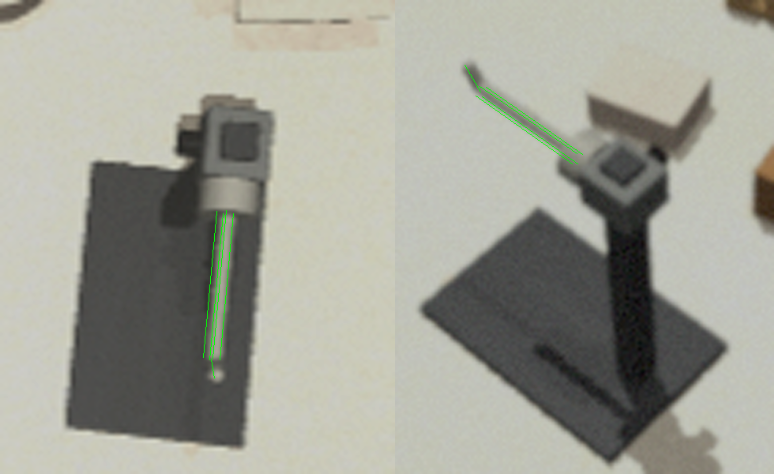

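```bash
cat >> h.py <<'E'
def st():
    s=robot.read_state();Rm=R.from_quat(np.roll(s["ee_rot"],-1)).as_matrix()
    print("t",round(s["t"],2),"tcp",np.round(s["tcp_pos"],4),"a",round(np.arctan2(-Rm[1,1],-Rm[0,1]),4),"zax",np.round(Rm[:,2],3),"F",np.round(s["contact_force"],1),"gap",round(s["finger_gap"],3));return s,Rm
def rows(P,a=None):
    s,Rm=st();d=Rm.T@(np.array(P)-s["tcp_pos"])*100
    out=np.round(d,2)
    Rt=Rm if a is None else np.array([[np.sin(a),-np.cos(a),0],[-np.cos(a),-np.sin(a),0],[0,0,-1.]]).T
    w=R.from_matrix(Rm.T@Rt).as_rotvec()
    print("tool shift cm",out,"rot",np.round(w,4))
E
python3 -c "
from h import *
rows([.47,-.42,.36],0)"
```

```text
t 1.15 tcp [ 0.1545 -0.6056  0.2394] a 0.2498 zax [ 0. -0. -1.] F [-0.4 -0.8  0.4] gap 1.004
tool shift cm [-10.19 -35.16 -12.07] rot [-0.000e+00 -1.000e-04  2.498e-01]
```

Call:
apply_moves(
  translation=[
    [0,-4.4,-2],
    [0,-4.4,-2],
    [-1,-4.4,-2],
    [-1,-4.4,-2],
    [-2,-4.4,-1],
    [-2,-4.4,-1],
    [-2,-4.4,-1],
    [-2,-4.4,-1],
  ],
  rot=[
    [0,0,0],
    [0,0,0],
    [0,0,0],
    [0,0,0],
    [0,0,0],
    [0,0,0],
    [0,0,0],
    [0,0,0],
  ],
  jaw=[0,0,0,0,0,0,0,0],
)

```text
t: 1.95
tcp_pos: [0.4721, -0.4203, 0.36]
ee_rot: [0.0, 0.79, -0.614, 0.0]
contact_force: [0.7, -1.5, -0.5]
finger_gap: 1.002
```

Call:
apply_moves(
  translation=[
    [0,0,0],
    [0,0,0],
    [0,0,0],
    [0,0,0],
  ],
  rot=[
    [0,0,0.125],
    [0,0,0.125],
    [0,0,0],
    [0,0,0],
  ],
  jaw=[0,0,0,0],
)

```text
t: 2.35
tcp_pos: [0.4707, -0.4219, 0.3593]
ee_rot: [0.0, 0.708, -0.706, 0.0]
contact_force: [-0.4, -1.1, -0.1]
finger_gap: 1.002
```

```bash
python3 - <<'E'
from h import *
s,_=st();d=img("wrist");cv2.imwrite("pics/w1.png",d["image"]);np.save("w1.npy",dict(d=d,s=s),allow_pickle=True)
rows([.5,-.08,.36],0)
E
```

```text
t 2.35 tcp [ 0.4707 -0.4219  0.3593] a 0.003 zax [-0. -0. -1.] F [-0.4 -1.1 -0.1] gap 1.002
t 2.4 tcp [ 0.4706 -0.4219  0.3593] a 0.0027 zax [-0. -0. -1.] F [-0.7  0.7 -0.1] gap 1.003
tool shift cm [-34.18  -3.03  -0.07] rot [ 0.     -0.0001  0.0027]
```

View pics/w1.png

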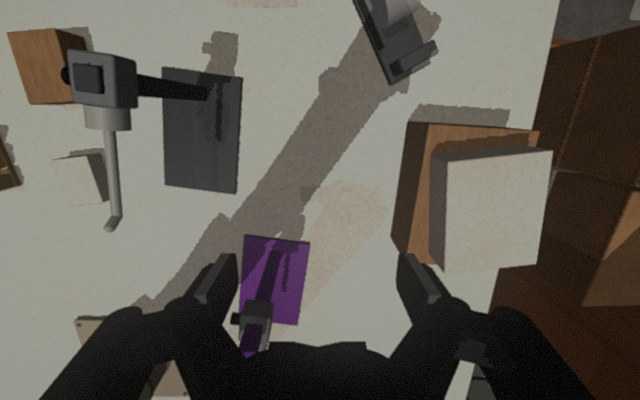

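The wrist view shows the black stand's bar at (112,130)-(115,225) and its tip at (112,225). I'll take a second view from the other side, which also covers the rack.

Call:
apply_moves(
  translation=[
    [-4.5,0,0],
    [-4.5,0,0],
    [-4.5,0,0],
    [-4.5,0,0],
    [-4.5,0,0],
    [-4.5,0,0],
    [-4.5,0,0],
    [0,0,0],
  ],
  rot=[
    [0,0,0],
    [0,0,0],
    [0,0,0],
    [0,0,0],
    [0,0,0],
    [0,0,0],
    [0,0,0],
    [0,0,0],
  ],
  jaw=[0,0,0,0,0,0,0,0],
)

```text
t: 3.2
tcp_pos: [0.4712, -0.1003, 0.3603]
ee_rot: [-0.001, 0.711, -0.703, 0.001]
contact_force: [-0.0, 0.3, 1.2]
finger_gap: 0.999
```

```bash
python3 - <<'E'
from h import *
s,_=st();d=img("wrist");cv2.imwrite("pics/w2.png",d["image"]);np.save("w2.npy",dict(d=d,s=s),allow_pickle=True)
d1=np.load("w1.npy",allow_pickle=True).item()["d"]
crop(d1,40,30,220,180,3,"w1c.png");crop(d,300,20,260,220,3,"w2c.png")
E
```

```text
t 3.2 tcp [ 0.4712 -0.1003  0.3603] a 0.0111 zax [ 0.002  0.    -1.   ] F [-0.   0.3  1.2] gap 0.999
```

View pics/w2.png

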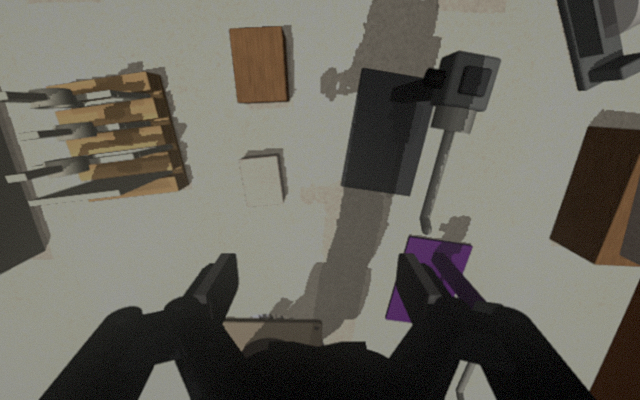

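View pics/w1c.png

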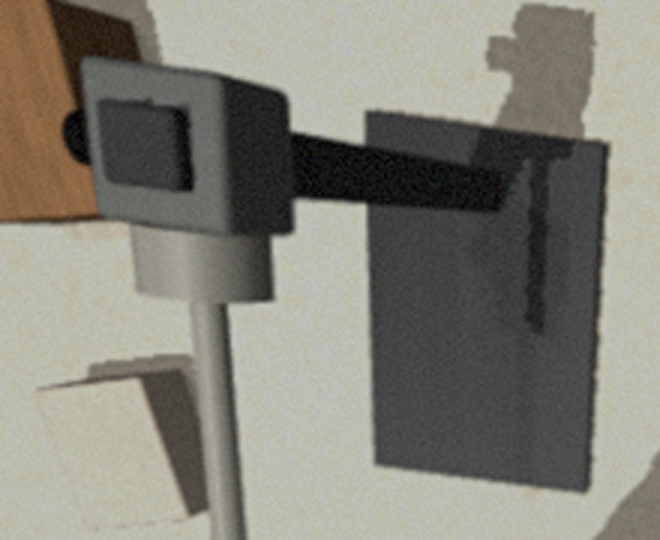

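View pics/w2c.png

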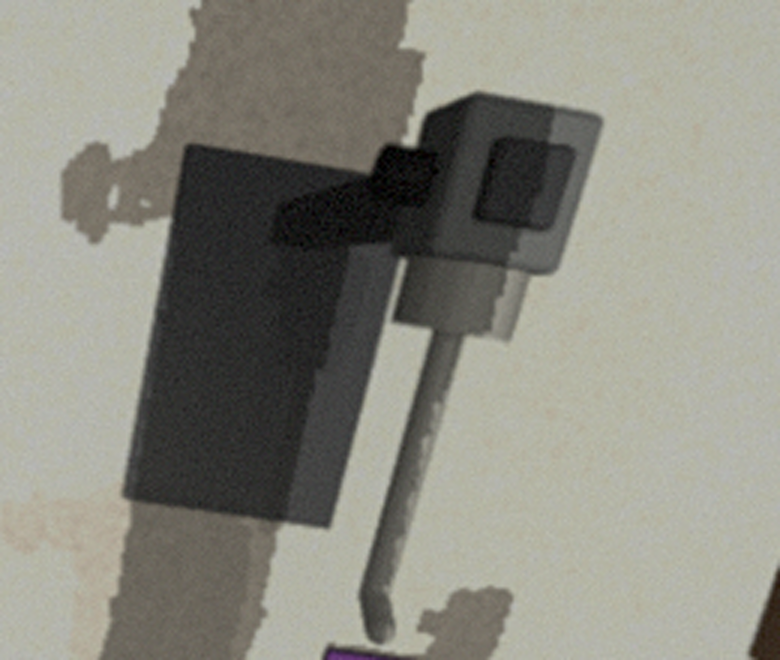

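```bash
cat > fit2.py <<'E'
from h import *
from scipy.optimize import least_squares
w1=np.load("w1.npy",allow_pickle=True).item();w2=np.load("w2.npy",allow_pickle=True).item()
q=lambda o,*a:np.array([(x/3+o[0]-.33,y/3+o[1]-.33) for x,y in a])
A=q((40,30),(367,111),(609,143),(587,491),(376,464),(146,146));Al=q((40,30),(208,308),(227,530))
B=q((300,20),(187,145),(330,528),(125,496),(525,183));Bl=q((300,20),(446,335),(378,580));Bt=q((300,20),(383,635))
def L(p):
    X,Y,a,H,c=p
    return lambda x,y,z:[X+x*np.cos(a)-y*np.sin(a),Y+x*np.sin(a)+y*np.cos(a),z]
def ln(w,l,H,pts):
    e=proj(w["d"],[l(.035,0,H),l(-.055,0,H)],w["s"]);t=e[1]-e[0];t/=np.linalg.norm(t);n=np.array([-t[1],t[0]]);return (pts-e[0])@n
def f(p,full=False):
    l=L(p);c=p[4];H=p[3];C=lambda sx,sy:l(c+sx*.1,sy*.065,.01)
    r1=proj(w1["d"],[C(1,1),C(1,-1),C(-1,-1),C(-1,1),l(.077,0,.25)],w1["s"])-A
    r2=proj(w2["d"],[C(1,1),C(-1,-1),C(-1,1),l(.077,0,.25)],w2["s"])-B
    r3=np.r_[ln(w1,l,H,Al),ln(w2,l,H,Bl)]
    r4=proj(w2["d"],[l(-.068,0,H+.015)],w2["s"])-Bt
    if full: print(np.round(r1,1).tolist(),np.round(r2,1).tolist(),np.round(r3,2),np.round(r4,1))
    return np.r_[r1.ravel(),r2.ravel(),3*r3,r4.ravel()]
r=least_squares(f,[.503,-.222,-.138,.22,.008],loss="soft_l1");p=r.x
print(np.round(p,4));f(p,True)
l=L(p);H=p[3];np.save("stand.npy",p)
g=[(l(.035,y,H+z),l(-.055,y,H+z)) for y,z in((.005,0),(-.005,0))]+[(l(-.055,0,H),l(-.068,0,H+.017))]
g+=[(l(.066,-.011,.25),l(.088,-.011,.25)),(l(.066,.011,.25),l(.088,.011,.25))]
crop(w1["d"],40,30,220,210,2,"w1d.png",lines=[tuple(proj(w1["d"],x,w1["s"])) for x in g])
crop(w2["d"],400,20,120,220,2,"w2d.png",lines=[tuple(proj(w2["d"],x,w2["s"])) for x in g])
a=cv2.imread("pics/w1d.png");b=cv2.imread("pics/w2d.png");b=cv2.copyMakeBorder(b,0,0,0,0,0);cv2.imwrite("pics/c3.png",np.hstack([a,b[:420]]))
E
python3 fit2.py
```

```text
[ 0.4998 -0.2202 -0.1364  0.2279  0.0102]
[[-1.6, -1.1], [-1.6, -0.3], [-0.3, 1.0], [-1.2, 0.6], [-2.9, -0.4]] [[-0.2, -1.4], [0.2, 0.4], [-1.0, 1.0], [1.2, -0.2]] [-0.07  0.31  0.55 -0.11] [[-1.1  3.9]]
```

View pics/c3.png

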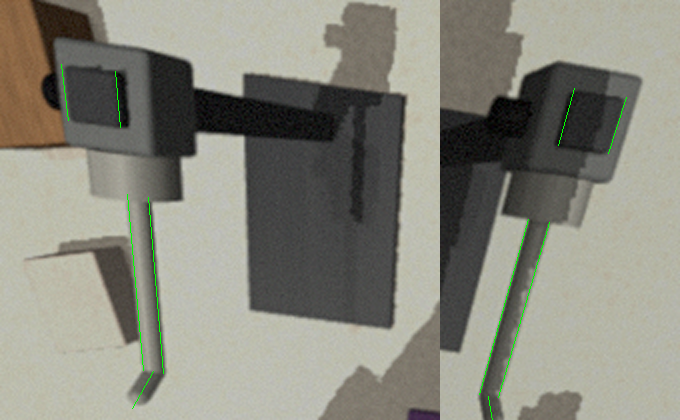

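```bash
cat > fit3.py <<'E'
exec(open("fit2.py").read().split("r=least_squares")[0])
from fit import d as td,s as sd,top,sc
import copy
base=[np.array(w["d"]["tool_from_camera"]) for w in(w1,w2)]
Tb=[np.array(x["extrinsics"]) for x in (td,sd)]
def g(v,full=False):
    p=v[:5]
    for w,b in zip((w1,w2),base):
        M=b.copy();M[:3,3]+=v[5:8];M[:3,:3]=M[:3,:3]@R.from_rotvec(v[14:17]).as_matrix();w["d"]["tool_from_camera"]=M
    for x,b,o in zip((td,sd),Tb,(8,11)):
        M=b.copy();M[:3,3]+=v[o:o+3];x["extrinsics"]=M
    l=L(p);c=p[4];H=p[3];C=lambda sx,sy:l(c+sx*.1,sy*.065,.01);P=l(.077,0,.25);t=l(-.068,0,H+.016)
    r5=proj(td,[C(1,1),C(-1,1),C(-1,-1),P,t])-top
    r6=proj(sd,[C(-1,-1),C(1,-1),C(1,1),C(-1,1),P,t])-sc
    if full: print(np.round(r5,1).tolist(),np.round(r6,1).tolist())
    return np.r_[f(p,full),r5.ravel(),r6.ravel(),v[5:14]/.0015,v[14:17]/.004]
r=least_squares(g,np.r_[.5,-.221,-.137,.225,.009,np.zeros(12)],loss="soft_l1");v=r.x
print(np.round(v,4));g(v,True);np.save("stand.npy",v[:5])
J=np.linalg.inv(r.jac.T@r.jac);print("sd",np.round(np.sqrt(np.diag(J))[:5]*.7,4))
E
python3 fit3.py
```

```text
[ 0.503  -0.222  -0.1381  0.2232  0.0085] [[-0.9, -0.8], [-0.3, -1.3], [0.2, -0.2], [0.3, -1.2], [-0.1, 0.6], [-1.7, -0.3], [-0.5, -0.1], [1.4, -0.5], [-0.1, -1.0], [0.0, 0.5], [-1.4, 0.1]]
[ 5.015e-01 -2.208e-01 -1.380e-01  2.305e-01  9.800e-03  9.000e-04
 -4.000e-04 -2.600e-03  5.000e-04  5.000e-04  1.000e-04 -1.000e-03
  3.000e-04  1.300e-03  2.100e-03 -1.200e-03  9.000e-04]
[[-1.0, -0.5], [-0.4, -1.0], [0.0, 0.1], [0.1, -0.4], [0.2, 1.2]] [[-1.3, -0.0], [-0.0, 0.1], [1.8, -0.3], [0.3, -0.8], [0.1, 0.5], [-1.6, -1.9]]
[[-0.5, -0.5], [-1.0, 0.2], [0.1, 0.9], [-0.4, 0.4], [-0.4, -0.7]] [[-0.4, -1.1], [-0.1, 0.0], [-1.1, 0.6], [-0.3, -1.0]] [ 0.    0.24  0.5  -0.11] [[-1.   3.2]]
sd [0.0009 0.0009 0.0028 0.0007 0.0008]
```

```bash
python3 -c "
from h import *
rows([.49,-.2192,.262],-.138)"
```

```text
t 3.35 tcp [ 0.4708 -0.1075  0.3594] a 0.0006 zax [ 0.    -0.001 -1.   ] F [ 0.4 -0.3 -0.6] gap 1.0
tool shift cm [11.16 -1.91  9.75] rot [-0.0002 -0.0007  0.1386]
```

Call:
apply_moves(
  translation=[
    [3.7,-0.6,0],
    [3.7,-0.6,0],
    [3.7,-0.7,0],
    [0,0,3],
    [0,0,3],
    [0,0,2.5],
    [0,0,0],
    [0,0,0],
  ],
  rot=[
    [0,0,0],
    [0,0,0],
    [0,0,0],
    [0,0,0.139],
    [0,0,0],
    [0,0,0],
    [0,0,0],
    [0,0,0],
  ],
  jaw=[1,1,1,1,1,1,1,1],
)

```text
t: 4.15
tcp_pos: [0.4896, -0.2189, 0.2748]
ee_rot: [-0.0, -0.656, 0.755, 0.0]
contact_force: [-0.2, -0.1, 1.1]
finger_gap: 0.0
```

```bash
python3 - <<'E'
from h import *
rows([.49,-.2192,.25],-.138)
s,_=st();d=img("wrist");cv2.imwrite("pics/w3.png",d["image"]);np.save("w3.npy",dict(d=d,s=s),allow_pickle=True)
E
```

```text
t 4.15 tcp [ 0.4896 -0.2189  0.2748] a -0.1405 zax [-0. -0. -1.] F [-0.2 -0.1  1.1] gap 0.0
tool shift cm [ 0.02 -0.04  2.48] rot [ 0.0004 -0.0001 -0.0025]
t 4.15 tcp [ 0.4896 -0.2189  0.2748] a -0.1405 zax [-0. -0. -1.] F [-0.2 -0.1  1.1] gap 0.0
```

View pics/w3.png

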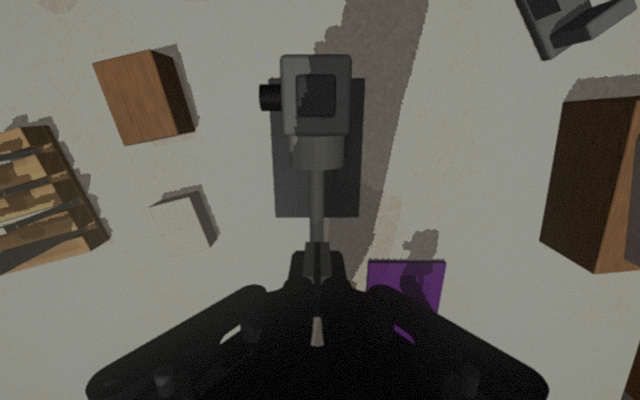

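The shut fingers are centred on the bar (318,180-240) and parallel to it. I'll touch down to measure its height.

Call:
apply_moves(
  translation=[
    [0,0,1.5],
    [0,0,1.0],
    [0,0,0],
    [0,0,0.3],
    [0,0,0.3],
    [0,0,0],
  ],
  rot=[
    [0,0,0],
    [0,0,0],
    [0,0,0],
    [0,0,0],
    [0,0,0],
    [0,0,0],
  ],
  jaw=[1,1,1,1,1,1],
)

```text
t: 4.8
tcp_pos: [0.4899, -0.2177, 0.2433]
ee_rot: [-0.0, -0.656, 0.755, -0.0]
contact_force: [-0.0, 0.5, 1.0]
finger_gap: 0.001
```

Call:
apply_moves(
  translation=[
    [0,0,0.2],
    [0,0,0],
  ],
  rot=[
    [0,0,0],
    [0,0,0],
  ],
  jaw=[1,1],
)

```text
t: 5.0
tcp_pos: [0.4899, -0.2177, 0.2412]
ee_rot: [-0.0, -0.656, 0.755, -0.0]
contact_force: [-0.6, -0.5, 0.1]
finger_gap: 0.004
```

Call:
apply_moves(
  translation=[
    [0,0,0.2],
    [0,0,0],
  ],
  rot=[
    [0,0,0],
    [0,0,0],
  ],
  jaw=[1,1],
)

```text
t: 5.2
tcp_pos: [0.4901, -0.2177, 0.2399]
ee_rot: [0.0, -0.656, 0.755, -0.0]
contact_force: [-0.5, -0.1, 4.5]
finger_gap: -0.0
```

Call:
apply_moves(
  translation=[
    [0,0,0.1],
    [0,0,0],
  ],
  rot=[
    [0,0,0],
    [0,0,0],
  ],
  jaw=[1,1],
)

```text
t: 5.4
tcp_pos: [0.4902, -0.2178, 0.2397]
ee_rot: [0.0, -0.656, 0.755, -0.001]
contact_force: [-3.8, 1.6, 11.0]
finger_gap: -0.0
```

Contact is at TCP z≈0.240, so the bar axis is H≈0.227. Next I go up and over to the rack.

Call:
apply_moves(
  translation=[
    [0,0,-4],
    [0,0,-4.5],
    [0,0,-4.5],
    [-4,0,0],
    [-4,0,0],
    [-4.5,0,0],
    [-4.8,0,0],
    [-4.8,0,0],
  ],
  rot=[
    [0,0,0],
    [0,0,-0.138],
    [0,0,0],
    [0,0,0],
    [0,0,0],
    [0,0,0],
    [0,0,0],
    [0,0,0],
  ],
  jaw=[0,0,0,0,0,0,0,0],
)

```text
t: 6.2
tcp_pos: [0.4898, 0.005, 0.3683]
ee_rot: [0.0, -0.707, 0.708, -0.0]
contact_force: [1.9, 0.1, -0.1]
finger_gap: 1.0
```

```bash
python3 - <<'E'
from h import *
rows([.46,.17,.36],.14)
E
```

```text
t 6.2 tcp [0.4898 0.005  0.3683] a -0.0017 zax [ 0. -0. -1.] F [ 1.9  0.1 -0.1] gap 1.0
tool shift cm [-16.49   3.01   0.83] rot [-0.0004 -0.0004 -0.1417]
```

Call:
apply_moves(
  translation=[
    [-4.5,0.8,0],
    [-4.5,0.8,0],
    [-4.5,0.8,0],
    [-2.5,0.6,0],
    [0,0,0],
    [0,0,0],
  ],
  rot=[
    [0,0,0],
    [0,0,0],
    [0,0,0],
    [0,0,0],
    [0,0,-0.142],
    [0,0,0],
  ],
  jaw=[0,0,0,0,0,0],
)

```text
t: 6.8
tcp_pos: [0.4601, 0.164, 0.3682]
ee_rot: [0.0, 0.757, -0.654, 0.0]
contact_force: [0.1, -1.0, 0.1]
finger_gap: 0.999
```

```bash
python3 - <<'E'
from h import *
s,_=st();d=img("wrist");cv2.imwrite("pics/w4.png",d["image"]);np.save("w4.npy",dict(d=d,s=s),allow_pickle=True)
crop(d,200,30,240,200,3,"w4c.png")
E
```

```text
t 6.8 tcp [0.4601 0.164  0.3682] a 0.1452 zax [ 0. -0. -1.] F [ 0.1 -1.   0.1] gap 0.999
```

View pics/w4.png

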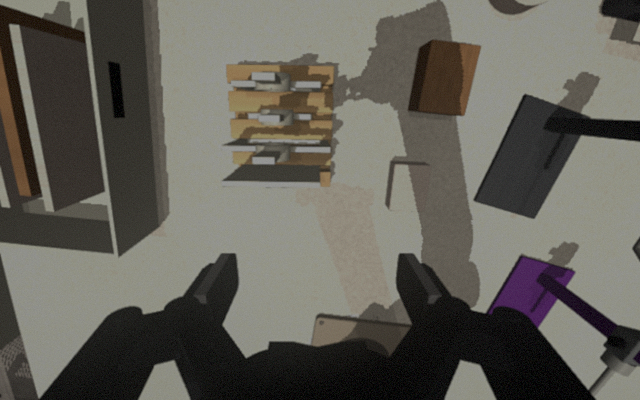

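View pics/w4c.png

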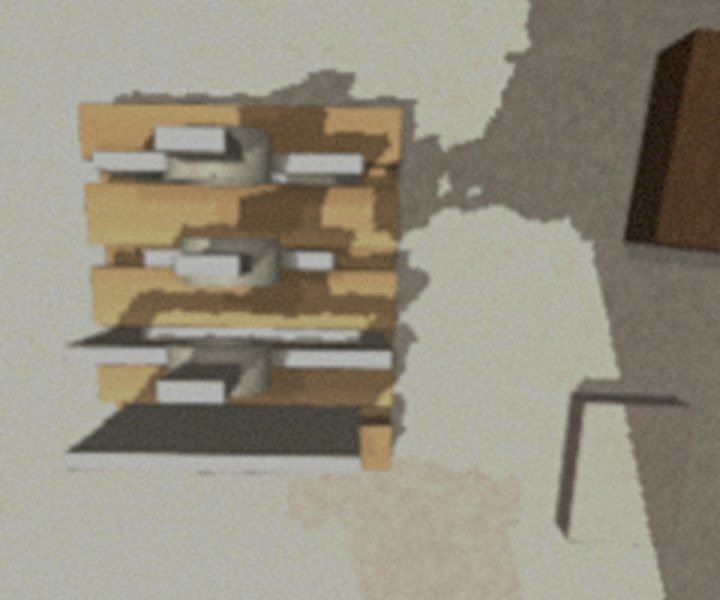

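Three gauges are confirmed by frame width in the crop: large at (230,357), 310 px wide and next to the windowless divider; small at (240,259), 190 px; medium at (228,163), 270 px.

```bash
python3 - <<'E'
from h import *
w=np.load("w4.npy",allow_pickle=True).item()
q=lambda *a:np.array([(x/3+200-.33,y/3+30-.33) for x,y in a])
for n,tab,fl,fr,zt,zf in(("L",[(158,391),(224,391)],(68,356),(391,358),.212,.122),("M",[(156,139),(225,139)],(94,161),(362,164),.197,.107),("S",[(177,265),(241,265)],(145,259),(333,260),.182,.092)):
    t=atz(w["d"],q(*tab),zt,w["s"]);f=atz(w["d"],q(fl,fr),zf,w["s"])
    yaw=lambda p:np.arctan2(*( (p[0]-p[1])[[0,1]]*[-1,1]))
    c=t.mean(0);fc=f.mean(0);ax=lambda a:np.array([np.cos(a),np.sin(a)])
    print(n,"tab",np.round(c,4),"wid",np.round(np.linalg.norm(t[0]-t[1]),4),"yaw",round(yaw(t),3),"frame",np.round(fc,4),"wid",np.round(np.linalg.norm(f[0]-f[1]),4),"yaw",round(yaw(f),3),"lean dx,dy per 90mm", np.round((c-fc)[:2],4))
E
```

```text
L tab [0.4805 0.2241 0.212 ] wid 0.0233 yaw 0.144 frame [0.4805 0.2232 0.122 ] wid 0.1474 yaw 0.138 lean dx,dy per 90mm [0.0001 0.001 ]
M tab [0.5635 0.2343 0.197 ] wid 0.0235 yaw 0.141 frame [0.5634 0.2343 0.107 ] wid 0.1188 yaw 0.132 lean dx,dy per 90mm [0.0001 0.    ]
S tab [0.5225 0.2265 0.182 ] wid 0.0238 yaw 0.143 frame [0.5223 0.227  0.092 ] wid 0.0893 yaw 0.138 lean dx,dy per 90mm [ 0.0002 -0.0004]
```

```bash
python3 -c "
from h import *
rows([.4805,.2241,.185],.143)"
```

```text
t 6.85 tcp [0.4604 0.1632 0.3682] a 0.1385 zax [-0. -0. -1.] F [-0.3  1.1  0.3] gap 0.997
tool shift cm [-5.76 -2.83 18.32] rot [ 0.0001 -0.0003 -0.0045]
```

Call:
apply_moves(
  translation=[
    [-2.9,-1.4,2.3],
    [-2.86,-1.43,3],
    [0,0,4],
    [0,0,3.5],
    [0,0,0],
    [0,0,0],
  ],
  rot=[
    [0,0,0],
    [0,0,-0.002],
    [0,0,0],
    [0,0,0],
    [0,0,0],
    [0,0,0],
  ],
  jaw=[0,0,0,0,0,0],
)

```text
t: 7.45
tcp_pos: [0.4807, 0.2237, 0.2411]
ee_rot: [0.0, 0.755, -0.656, -0.0]
contact_force: [0.4, -0.3, 0.4]
finger_gap: 0.999
```

```bash
python3 - <<'E'
from h import *
rows([.4805,.2241,.185],.143)
d=img("wrist");cv2.imwrite("pics/w5.png",d["image"])
E
```

```text
t 7.45 tcp [0.4807 0.2237 0.2411] a 0.1395 zax [-0. -0. -1.] F [ 0.4 -0.3  0.4] gap 0.999
tool shift cm [-0.05  0.02  5.61] rot [ 0.0002 -0.0001 -0.0035]
```

View pics/w5.png

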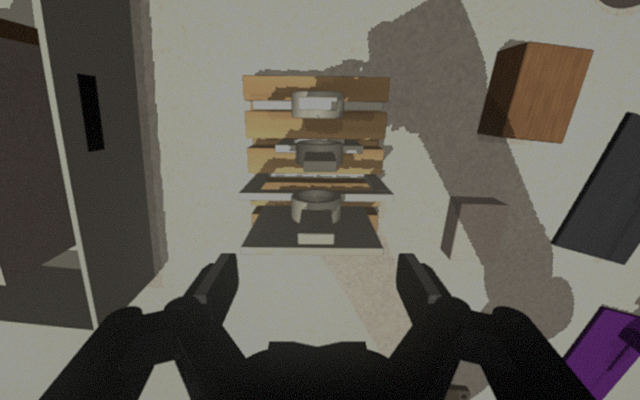

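The large tab (316,239) sits centred between the pads. I'll descend and pinch it.

Call:
apply_moves(
  translation=[
    [0,0,3],
    [0,0,2.6],
    [0,0,0],
    [0,0,0],
    [0,0,0],
    [0,0,0],
    [0,0,0],
    [0,0,0],
  ],
  rot=[
    [0,0,-0.003],
    [0,0,0],
    [0,0,0],
    [0,0,0],
    [0,0,0],
    [0,0,0],
    [0,0,0],
    [0,0,0],
  ],
  jaw=[0,0,0,0.5,0.7,1,1,1],
  squeeze=40,
)

```text
t: 8.3
tcp_pos: [0.4808, 0.2246, 0.1853]
ee_rot: [-0.001, 0.757, -0.654, 0.0]
contact_force: [-0.8, -0.6, 6.1]
finger_gap: 0.276
```

```bash
python3 - <<'E'
from h import *
rows([.4805,.2241,.185],.143)
d=img("wrist");cv2.imwrite("pics/w6.png",d["image"])
E
```

```text
t 8.3 tcp [0.4808 0.2246 0.1853] a 0.1456 zax [ 0.002  0.    -1.   ] F [-0.8 -0.6  6.1] gap 0.276
tool shift cm [0.05 0.04 0.03] rot [-0.0016  0.0002  0.0026]
```

View pics/w6.png

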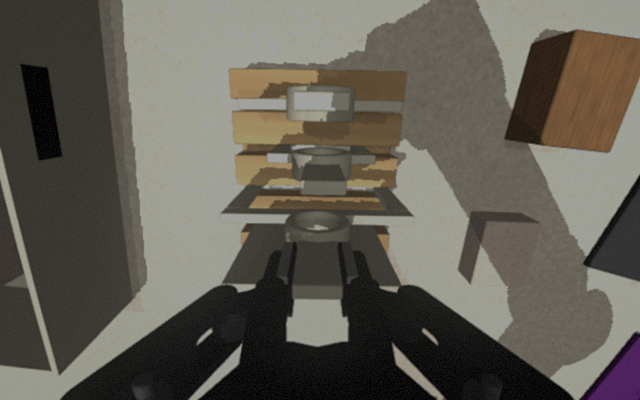

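Call:
apply_moves(
  translation=[
    [0,0,-1],
    [0,0,-2],
    [0,0,-3.5],
    [0,0,-4],
    [0,0,-3],
    [0,0,-1.5],
    [0,0,-0.5],
    [0,0,0],
  ],
  rot=[
    [0,0,0],
    [0,0,0],
    [0,0,0],
    [0,0,0],
    [0,0,0],
    [0,0,0],
    [0,0,0],
    [0,0,0],
  ],
  jaw=[1,1,1,1,1,1,1,1],
  squeeze=70,
)

```text
t: 9.15
tcp_pos: [0.4802, 0.2244, 0.3394]
ee_rot: [0.0, 0.757, -0.654, 0.0]
contact_force: [-0.2, 0.1, -2.0]
finger_gap: 0.265
```

```bash
python3 - <<'E'
from h import *
rows([.3926,-.2057,.34],-.138)
d=img("wrist");cv2.imwrite("pics/w7.png",d["image"])
d=img("scene");cv2.imwrite("pics/s7.png",d["image"])
E
```

```text
t 9.15 tcp [0.4802 0.2244 0.3394] a 0.1459 zax [ 0. -0. -1.] F [-0.2  0.1 -2. ] gap 0.265
tool shift cm [41.28 14.92 -0.06] rot [-1.000e-04 -1.000e-04  2.839e-01]
```

View pics/w7.png

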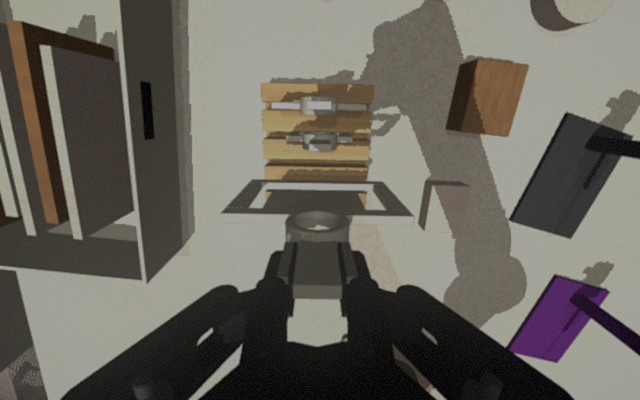

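View pics/s7.png

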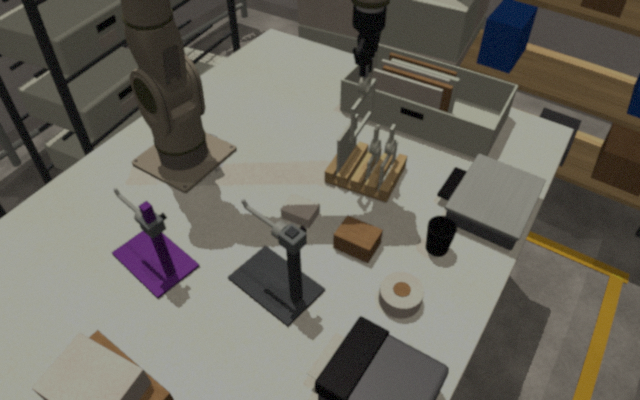

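The large gauge hangs straight in the jaws, level in the wrist view (frame edge at 222-412,215). I'll carry it over.

Call:
apply_moves(
  translation=[
    [1.5,0.5,0],
    [3,1,0],
    [4,1.4,0],
    [4.4,1.6,0],
    [4.4,1.6,0],
    [4.4,1.6,0],
    [4.4,1.6,0],
    [4.4,1.6,0],
  ],
  rot=[
    [0,0,0],
    [0,0,0],
    [0,0,0],
    [0,0,0],
    [0,0,0],
    [0,0,0],
    [0,0,0],
    [0,0,0],
  ],
  jaw=[1,1,1,1,1,1,1,1],
)

```text
t: 10.05
tcp_pos: [0.4155, -0.095, 0.3383]
ee_rot: [0.0, 0.757, -0.654, -0.001]
contact_force: [0.2, 0.1, -2.1]
finger_gap: 0.266
```

Call:
apply_moves(
  translation=[
    [4,1.4,0],
    [3.3,1.2,0],
    [2.2,0.9,0],
    [1,0.5,0],
    [0.3,0,0],
    [0,0,0],
    [0,0,0],
    [0,0,0],
  ],
  rot=[
    [0,0,0],
    [0,0,0],
    [0,0,0],
    [0,0,0],
    [0,0,0.09],
    [0,0,0.1],
    [0,0,0.094],
    [0,0,0],
  ],
  jaw=[1,1,1,1,1,1,1,1],
)

```text
t: 10.85
tcp_pos: [0.393, -0.205, 0.3387]
ee_rot: [-0.0, -0.657, 0.754, 0.001]
contact_force: [-0.4, 0.4, -2.8]
finger_gap: 0.266
```

```bash
python3 - <<'E'
from h import *
rows([.3926,-.2057,.272],-.138)
s,_=st()
d=img("wrist");cv2.imwrite("pics/w8.png",d["image"]);np.save("w8.npy",dict(d=d,s=s),allow_pickle=True)
E
```

```text
t 10.85 tcp [ 0.393  -0.205   0.3387] a -0.1384 zax [-0.001  0.001 -1.   ] F [-0.4  0.4 -2.8] gap 0.266
tool shift cm [0.08 0.02 6.67] rot [ 0.001   0.0005 -0.0004]
t 10.85 tcp [ 0.393  -0.205   0.3387] a -0.1384 zax [-0.001  0.001 -1.   ] F [-0.4  0.4 -2.8] gap 0.266
```

View pics/w8.png

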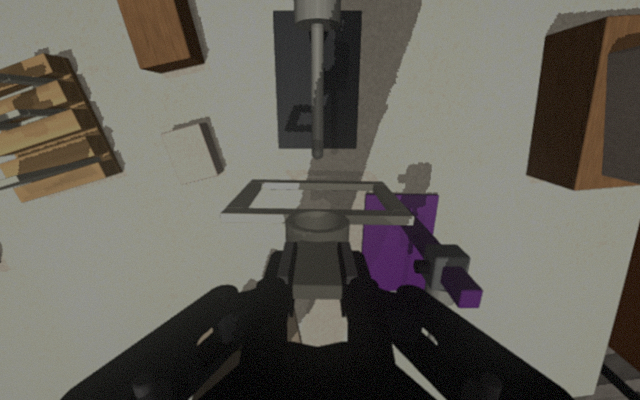

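Bar (317,20-150) and eye (317,220) line up. I'll lower to threading height and look again.

Call:
apply_moves(
  translation=[
    [0,0,1.5],
    [0,0,2.5],
    [0,0,2],
    [0.08,0,0.7],
    [0,0,0],
    [0,0,0],
  ],
  rot=[
    [0,0,0],
    [0,0,0],
    [0,0,0],
    [0,0,0],
    [0,0,0],
    [0,0,0],
  ],
  jaw=[1,1,1,1,1,1],
)

```text
t: 11.5
tcp_pos: [0.3932, -0.2067, 0.2732]
ee_rot: [0.0, -0.657, 0.754, -0.0]
contact_force: [0.7, -0.3, -1.5]
finger_gap: 0.266
```

```bash
python3 - <<'E'
from h import *
rows([.5015+.025*.9905,-.2208-.025*.1376,.272],-.138)
s,_=st()
d=img("wrist");cv2.imwrite("pics/w9.png",d["image"])
d2=img("scene");crop(d2,200,160,150,150,4,"s9.png")
E
```

```text
t 11.5 tcp [ 0.3932 -0.2067  0.2732] a -0.1371 zax [ 0.001 -0.    -1.   ] F [ 0.7 -0.3 -1.5] gap 0.266
tool shift cm [ -0.08 -13.42   0.13] rot [-0.001  -0.0003  0.0009]
t 11.5 tcp [ 0.3932 -0.2067  0.2732] a -0.1371 zax [ 0.001 -0.    -1.   ] F [ 0.7 -0.3 -1.5] gap 0.266
```

View pics/w9.png

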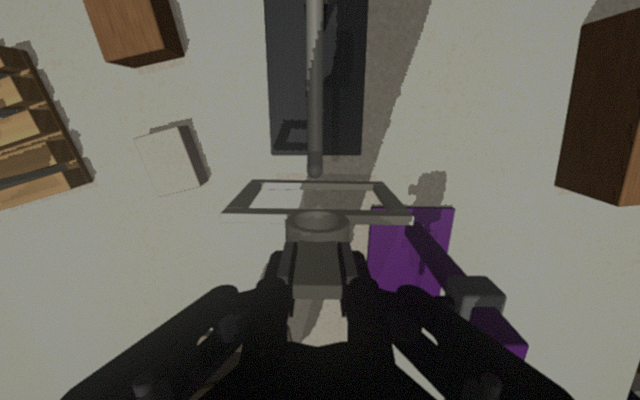

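View pics/s9.png

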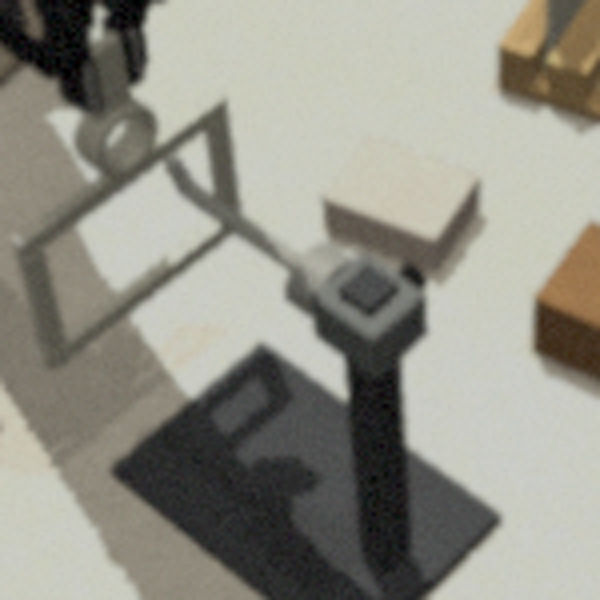

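Call:
apply_moves(
  translation=[
    [-0.1,-1,0.1],
    [0,-1.5,0],
    [0,-1,0],
    [0,-1,0],
    [0,-1,0],
    [0,0,0],
  ],
  rot=[
    [0,0,0],
    [0,0,0],
    [0,0,0],
    [0,0,0],
    [0,0,0],
    [0,0,0],
  ],
  jaw=[1,1,1,1,1,1],
)

```text
t: 12.2
tcp_pos: [0.4485, -0.2132, 0.2711]
ee_rot: [0.0, -0.657, 0.754, 0.0]
contact_force: [-0.1, 0.3, -2.0]
finger_gap: 0.266
```

```bash
python3 - <<'E'
from h import *
rows([.5015+.025*.9905,-.2208-.025*.1376,.272],-.138)
d=img("wrist");cv2.imwrite("pics/w10.png",d["image"])
d2=img("scene");crop(d2,200,160,150,150,4,"s10.png")
E
```

```text
t 12.2 tcp [ 0.4485 -0.2132  0.2711] a -0.1375 zax [ 0.  0. -1.] F [-0.1  0.3 -2. ] gap 0.266
tool shift cm [ 0.03 -7.86 -0.09] rot [0.     0.0004 0.0005]
```

View pics/w10.png

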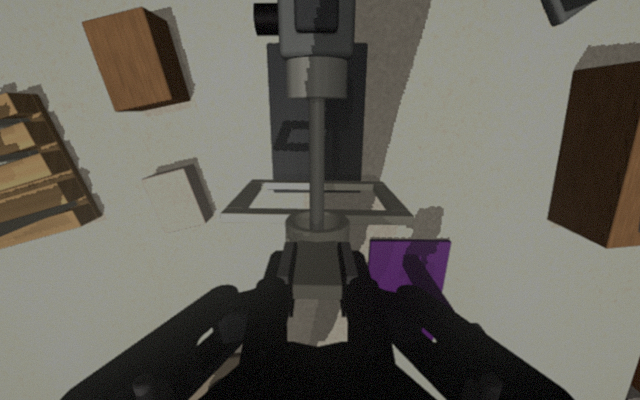

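View pics/s10.png

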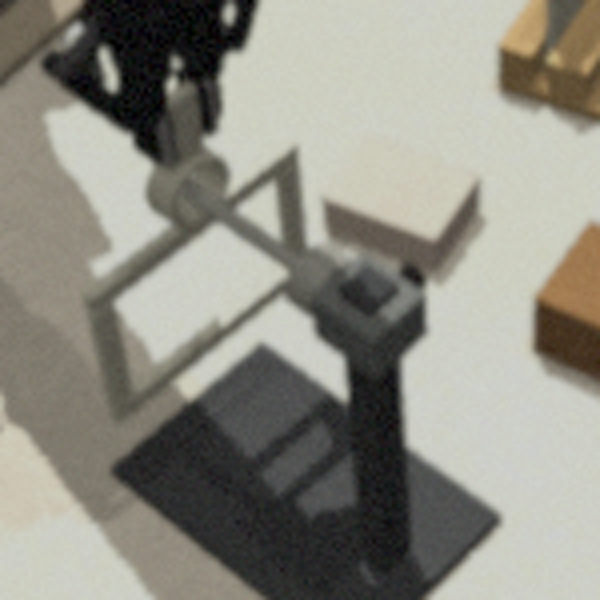

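Threaded with no contact force; the bar passes through the eye at (317,215). I'll slide it to the collar.

Call:
apply_moves(
  translation=[
    [0,-1.5,0],
    [0,-1.5,0],
    [0,-1.5,0],
    [0,-1.5,0],
    [0,-1.1,0],
    [0,0,0],
  ],
  rot=[
    [0,0,0],
    [0,0,0],
    [0,0,0],
    [0,0,0],
    [0,0,0],
    [0,0,0],
  ],
  jaw=[1,1,1,1,1,1],
)

```text
t: 12.9
tcp_pos: [0.5183, -0.223, 0.271]
ee_rot: [0.0, -0.657, 0.754, 0.0]
contact_force: [-0.0, 1.0, -1.8]
finger_gap: 0.267
```

Call:
apply_moves(
  translation=[
    [0,-0.3,0],
    [0,-0.2,0],
    [0,0,0],
  ],
  rot=[
    [0,0,0],
    [0,0,0],
    [0,0,0],
  ],
  jaw=[1,1,1],
)

```text
t: 13.2
tcp_pos: [0.5225, -0.2238, 0.2715]
ee_rot: [-0.0, -0.657, 0.754, -0.0]
contact_force: [-0.1, -0.4, -3.0]
finger_gap: 0.267
```

```bash
python3 - <<'E'
from h import *
rows([.5015+.025*.9905,-.2208-.025*.1376,.272],-.138)
d=img("wrist");cv2.imwrite("pics/w11.png",d["image"])
E
```

```text
t 13.2 tcp [ 0.5225 -0.2238  0.2715] a -0.1383 zax [ 0. -0. -1.] F [-0.1 -0.4 -3. ] gap 0.267
tool shift cm [-0.01 -0.37 -0.05] rot [-0.0002 -0.0003 -0.0003]
```

View pics/w11.png

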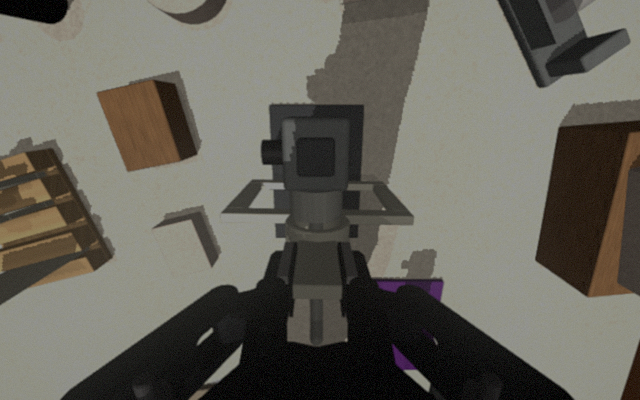

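Call:
apply_moves(
  translation=[
    [0,-0.2,0],
    [0,0,0],
  ],
  rot=[
    [0,0,0],
    [0,0,0],
  ],
  jaw=[1,1],
)

```text
t: 13.45
tcp_pos: [0.5245, -0.2241, 0.2714]
ee_rot: [-0.0, -0.657, 0.754, -0.0]
contact_force: [-0.6, -0.6, -2.3]
finger_gap: 0.268
```

Call:
apply_moves(
  translation=[
    [0,-0.2,0],
    [0,0,0],
  ],
  rot=[
    [0,0,0],
    [0,0,0],
  ],
  jaw=[1,1],
)

```text
t: 13.65
tcp_pos: [0.5253, -0.2243, 0.2713]
ee_rot: [-0.001, -0.657, 0.754, 0.001]
contact_force: [-8.7, 1.9, 2.3]
finger_gap: 0.268
```

Collar contact (-8.7 N). I'll ease the push slightly and lower the eye onto the bar.

Call:
apply_moves(
  translation=[
    [0,0.05,0.3],
    [0,0,0.5],
    [0,0,0.4],
    [0,0,0.3],
    [0,0,0],
  ],
  rot=[
    [0,0,0],
    [0,0,0],
    [0,0,0],
    [0,0,0],
    [0,0,0],
  ],
  jaw=[1,1,1,1,1],
)

```text
t: 14.15
tcp_pos: [0.5249, -0.2243, 0.2557]
ee_rot: [-0.001, -0.656, 0.754, 0.001]
contact_force: [-6.0, 0.2, -2.2]
finger_gap: 0.271
```

Call:
apply_moves(
  translation=[
    [0,0,0.15],
    [0,0,0],
  ],
  rot=[
    [0,0,0],
    [0,0,0],
  ],
  jaw=[1,1],
)

```text
t: 14.35
tcp_pos: [0.525, -0.2243, 0.2551]
ee_rot: [-0.001, -0.656, 0.754, 0.001]
contact_force: [-7.2, 0.9, 3.6]
finger_gap: 0.271
```

Call:
apply_moves(
  translation=[
    [0,0,0],
    [0,0,0],
    [0,0,0],
    [0,0,0],
    [0,0,0],
  ],
  rot=[
    [0,0,0],
    [0,0,0],
    [0,0,0],
    [0,0,0],
    [0,0,0],
  ],
  jaw=[0.65,0.6,0.5,0.4,0.4],
)

```text
t: 14.85
tcp_pos: [0.5263, -0.2243, 0.2549]
ee_rot: [0.0, -0.657, 0.754, -0.0]
contact_force: [0.1, 0.5, -0.0]
finger_gap: 0.602
```

Call:
apply_moves(
  translation=[
    [0,0,-1],
    [0,0,-2],
    [0,0,-2],
    [0,0,-2],
    [0,0,-2],
    [0,0,0],
  ],
  rot=[
    [0,0,0],
    [0,0,0],
    [0,0,0],
    [0,0,0],
    [0,0,0],
    [0,0,0],
  ],
  jaw=[0.4,0.4,0.4,0.3,0.2,0],
)

```text
t: 15.45
tcp_pos: [0.5271, -0.2244, 0.3486]
ee_rot: [0.001, -0.657, 0.754, -0.002]
contact_force: [0.2, -0.1, -0.4]
finger_gap: 0.948
```

```bash
python3 - <<'E'
from h import *
st()
d=img("wrist");cv2.imwrite("pics/w12.png",d["image"])
d2=img("scene");crop(d2,200,160,150,150,4,"s12.png")
E
```

```text
t 15.45 tcp [ 0.5271 -0.2244  0.3486] a -0.1382 zax [ 0.005 -0.002 -1.   ] F [ 0.2 -0.1 -0.4] gap 0.948
```

View pics/w12.png

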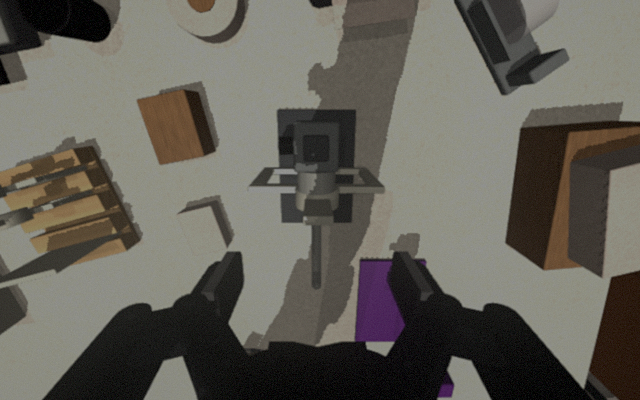

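View pics/s12.png

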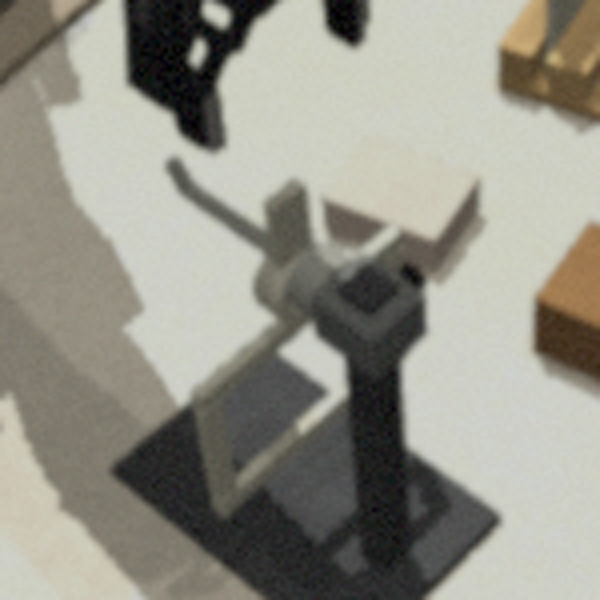

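The large gauge hangs free against the collar (wrist view: tab 318,210, collar 317,180). Next is the medium one.

```bash
python3 -c "
from h import *
rows([.5635,.2343,.26],.143)"
```

```text
t 15.55 tcp [ 0.5263 -0.2243  0.3454] a -0.1382 zax [ 0.001 -0.    -1.   ] F [ 0.1 -0.1 -0. ] gap 1.0
tool shift cm [-45.93   2.64   8.52] rot [-0.001  -0.0005 -0.2812]
```

Call:
apply_moves(
  translation=[
    [-3,0.3,0],
    [-4.8,0.3,0],
    [-4.9,0.3,0],
    [-4.9,0.3,0],
    [-4.9,0.3,0],
    [-4.9,0.3,0],
    [-4.9,0.3,0],
    [-4.9,0.3,0],
  ],
  rot=[
    [0,0,0],
    [0,0,0],
    [0,0,0],
    [0,0,0],
    [0,0,0],
    [0,0,0],
    [0,0,0],
    [0,0,0],
  ],
  jaw=[0,0,0,0,0,0,0,0],
)

```text
t: 16.35
tcp_pos: [0.5531, 0.1492, 0.3442]
ee_rot: [-0.0, -0.656, 0.754, 0.0]
contact_force: [1.4, -0.8, -0.4]
finger_gap: 1.0
```

Call:
apply_moves(
  translation=[
    [-4.7,0.2,0],
    [-4.0,0,2],
    [0,0,3],
    [0,0,3.5],
    [0,0,0],
  ],
  rot=[
    [0,0,0],
    [0,0,0],
    [0,0,-0.14],
    [0,0,-0.141],
    [0,0,0],
  ],
  jaw=[0,0,0,0,0],
)

```text
t: 16.85
tcp_pos: [0.5615, 0.2327, 0.2543]
ee_rot: [0.004, 0.757, -0.654, -0.002]
contact_force: [1.3, -1.4, 0.3]
finger_gap: 1.0
```

```bash
python3 - <<'E'
from h import *
rows([.5635,.2343,.17],.143)
d=img("wrist");cv2.imwrite("pics/w13.png",d["image"])
E
```

```text
t 16.85 tcp [0.5615 0.2327 0.2543] a 0.1457 zax [-0.008 -0.003 -1.   ] F [ 1.3 -1.4  0.3] gap 1.0
tool shift cm [-0.14 -0.29  8.43] rot [ 0.0086 -0.0021  0.0027]
```

View pics/w13.png

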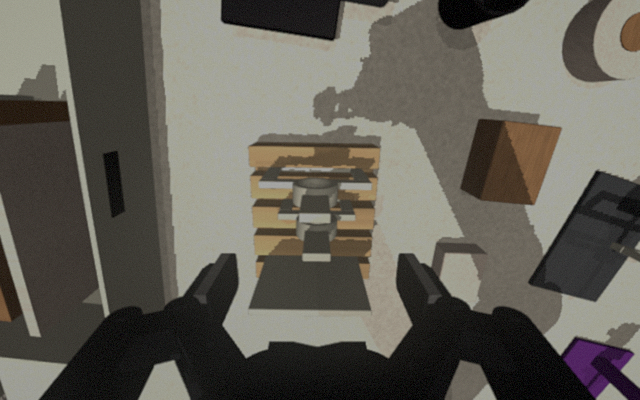

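Call:
apply_moves(
  translation=[
    [-0.1,0,0],
    [0,0,0],
  ],
  rot=[
    [0,0,0],
    [0,0,0],
  ],
  jaw=[0,0],
)

```text
t: 17.1
tcp_pos: [0.5641, 0.2353, 0.2619]
ee_rot: [-0.001, 0.755, -0.656, 0.001]
contact_force: [0.0, 0.6, 1.2]
finger_gap: 0.999
```

```bash
python3 - <<'E'
from h import *
rows([.5635,.2343,.17],.143)
s,_=st();d=img("wrist")
P=[[.5635,.2343,.197],[.5225,.2265,.182]]
q=proj(d,P,s);print(q);crop(d,220,130,200,150,4,"w14.png",pts=q)
E
```

```text
t 17.1 tcp [0.5641 0.2353 0.2619] a 0.1399 zax [ 0.003  0.001 -1.   ] F [0.  0.6 1.2] gap 0.999
tool shift cm [0.1  0.1  9.19] rot [-0.0028  0.0007 -0.0031]
t 17.1 tcp [0.5641 0.2353 0.2619] a 0.1399 zax [ 0.003  0.001 -1.   ] F [0.  0.6 1.2] gap 0.999
[[317.91344258 218.59692161]
 [320.10681122 256.38693804]]
```

View pics/w14.png

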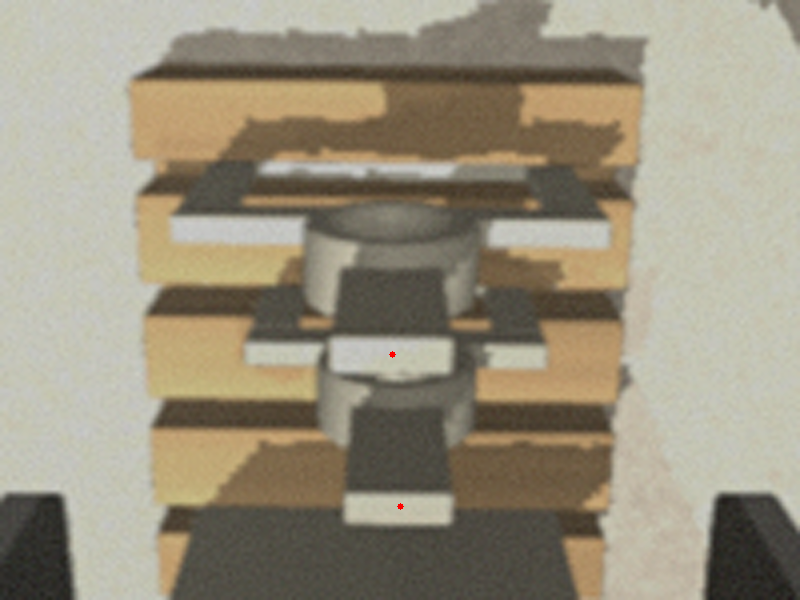

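Positions match the projections: medium tab at (318,219), small tab at (320,256). I'll descend on the medium tab.

Call:
apply_moves(
  translation=[
    [0.05,0.05,3],
    [0,0,3],
    [0,0,2.2],
    [0,0,1],
    [0,0,0],
    [0,0,0],
  ],
  rot=[
    [0,0,0],
    [0,0,0],
    [0,0,0],
    [0,0,0],
    [0,0,0],
    [0,0,0],
  ],
  jaw=[0,0,0,0,0,0],
)

```text
t: 17.75
tcp_pos: [0.5637, 0.2348, 0.1693]
ee_rot: [-0.001, 0.756, -0.655, 0.0]
contact_force: [-0.5, -0.4, -0.4]
finger_gap: 1.004
```

```bash
python3 - <<'E'
from h import *
rows([.5635,.2343,.17],.143)
E
```

```text
t 17.75 tcp [0.5637 0.2348 0.1693] a 0.1423 zax [ 0.002  0.001 -1.   ] F [-0.5 -0.4 -0.4] gap 1.004
tool shift cm [ 0.04  0.03 -0.07] rot [-0.0019  0.0005 -0.0007]
```

Call:
apply_moves(
  translation=[
    [0,0,0],
    [0,0,0],
    [0,0,0],
    [0,0,0],
    [0,0,0],
  ],
  rot=[
    [0,0,0],
    [0,0,0],
    [0,0,0],
    [0,0,0],
    [0,0,0],
  ],
  jaw=[0.5,0.7,1,1,1],
  squeeze=70,
)

```text
t: 18.25
tcp_pos: [0.5632, 0.2346, 0.1682]
ee_rot: [-0.0, 0.756, -0.655, 0.0]
contact_force: [-0.9, 1.4, 2.8]
finger_gap: 0.269
```

```bash
python3 - <<'E'
from h import *
st()
d=img("wrist");cv2.imwrite("pics/w15.png",d["image"])
E
```

```text
t 18.25 tcp [0.5632 0.2346 0.1682] a 0.1428 zax [ 0.001  0.    -1.   ] F [-0.9  1.4  2.8] gap 0.269
```

View pics/w15.png

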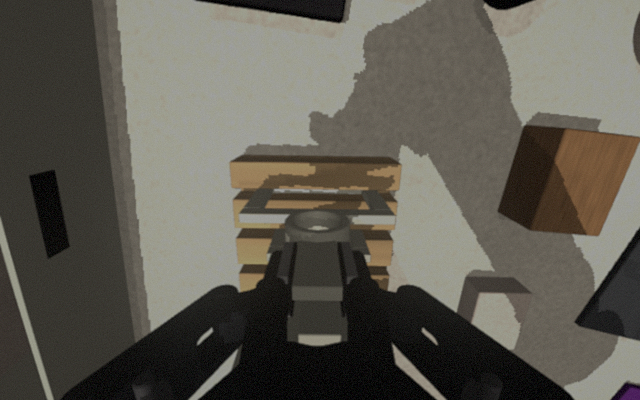

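Call:
apply_moves(
  translation=[
    [0,0,-1],
    [0,0,-2],
    [0,0,-4],
    [0,0,-4.5],
    [0,0,-4],
    [0,0,-2.5],
    [0,0,-1],
    [0,0,0],
  ],
  rot=[
    [0,0,0],
    [0,0,0],
    [0,0,0],
    [0,0,0],
    [0,0,0],
    [0,0,0],
    [0,0,0],
    [0,0,0],
  ],
  jaw=[1,1,1,1,1,1,1,1],
)

```text
t: 19.1
tcp_pos: [0.5632, 0.2346, 0.3587]
ee_rot: [-0.001, 0.756, -0.655, 0.0]
contact_force: [-0.5, 0.4, -0.3]
finger_gap: 0.268
```

```bash
python3 - <<'E'
from h import *
rows([.3926,-.2057,.355],-.138)
d=img("wrist");cv2.imwrite("pics/w16.png",d["image"])
E
```

```text
t 19.1 tcp [0.5632 0.2346 0.3587] a 0.1429 zax [ 0.001  0.001 -1.   ] F [-0.5  0.4 -0.3] gap 0.268
tool shift cm [41.15 23.16  0.32] rot [-0.0014  0.0005  0.2809]
```

View pics/w16.png

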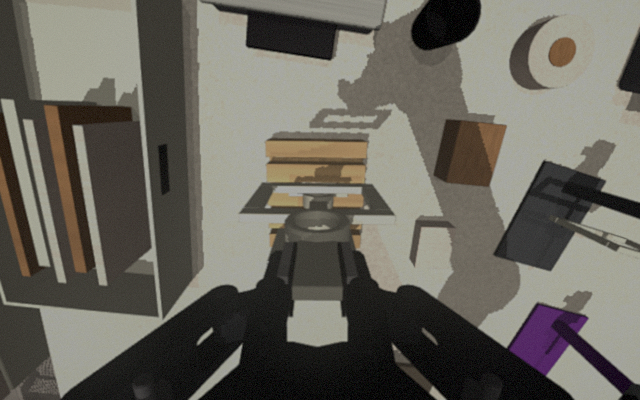

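Call:
apply_moves(
  translation=[
    [1,1.5,0],
    [2,3,0],
    [3,3.5,0],
    [3.5,3.5,0],
    [3.5,3.5,0],
    [4.2,2.5,0],
    [4.5,2,0],
    [4.6,1.5,0],
  ],
  rot=[
    [0,0,0],
    [0,0,0],
    [0,0,0],
    [0,0,0],
    [0,0,0],
    [0,0,0],
    [0,0,0],
    [0,0,0],
  ],
  jaw=[1,1,1,1,1,1,1,1],
)

```text
t: 19.95
tcp_pos: [0.3906, -0.0577, 0.3563]
ee_rot: [0.001, 0.756, -0.655, -0.001]
contact_force: [1.4, -0.6, -1.3]
finger_gap: 0.269
```

Call:
apply_moves(
  translation=[
    [4.4,1,0],
    [4,0.6,0],
    [3.3,0.4,0],
    [2,0.16,0],
    [1.05,0,0],
    [0,0,0],
    [0,0,0],
    [0,0,0],
  ],
  rot=[
    [0,0,0],
    [0,0,0],
    [0,0,0],
    [0,0,0],
    [0,0,0.09],
    [0,0,0.1],
    [0,0,0.09],
    [0,0,0],
  ],
  jaw=[1,1,1,1,1,1,1,1],
)

```text
t: 20.75
tcp_pos: [0.3915, -0.2049, 0.3559]
ee_rot: [-0.001, -0.656, 0.755, 0.001]
contact_force: [0.4, -0.0, -2.0]
finger_gap: 0.268
```

```bash
python3 - <<'E'
from h import *
rows([.3926,-.2067,.269],-.138)
E
```

```text
t 20.75 tcp [ 0.3915 -0.2049  0.3559] a -0.1393 zax [-0.003  0.001 -1.   ] F [ 0.4 -0.  -2. ] gap 0.268
tool shift cm [ 0.17 -0.16  8.69] rot [ 0.003   0.001  -0.0013]
```

Call:
apply_moves(
  translation=[
    [0.05,0,2],
    [0,0,3],
    [0,0,2.5],
    [0,0,1.2],
    [0,0,0],
    [0,0,0],
  ],
  rot=[
    [0,0,0],
    [0,0,0],
    [0,0,0],
    [0,0,0],
    [0,0,0],
    [0,0,0],
  ],
  jaw=[1,1,1,1,1,1],
)

```text
t: 21.35
tcp_pos: [0.3924, -0.2055, 0.2715]
ee_rot: [0.0, -0.657, 0.754, -0.0]
contact_force: [-0.2, 0.3, -0.7]
finger_gap: 0.265
```

```bash
python3 - <<'E'
from h import *
rows([.5003+.005*.9905,-.2206-.005*.1376,.269],-.138)
d=img("wrist");crop(d,200,0,240,320,2,"w17.png")
d2=img("scene");crop(d2,200,160,150,150,4,"s17.png")
E
```

```text
t 21.35 tcp [ 0.3924 -0.2055  0.2715] a -0.1363 zax [ 0. -0. -1.] F [-0.2  0.3 -0.7] gap 0.265
tool shift cm [  0.03 -11.4    0.25] rot [-0.0005 -0.0002  0.0017]
```

View pics/w17.png

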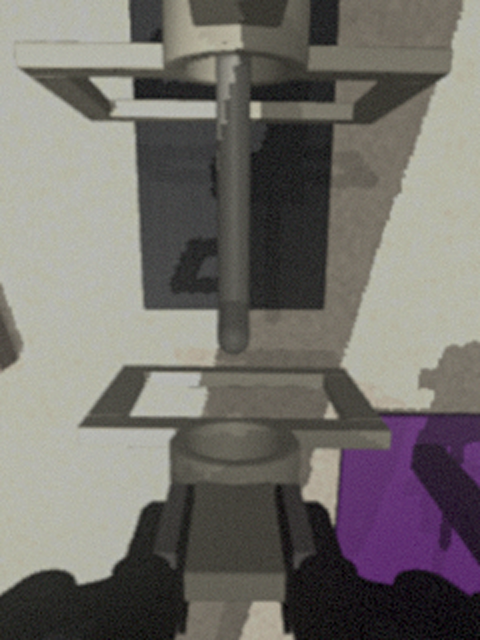

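View pics/s17.png

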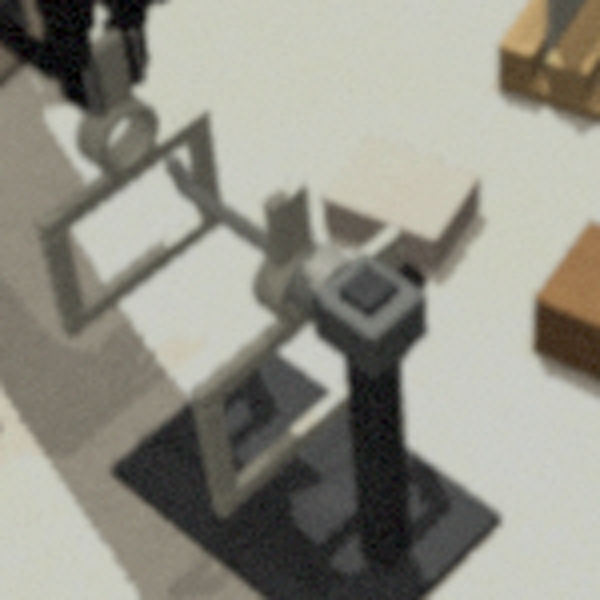

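Medium eye centre (236,445) and tip (233,340) are aligned within about 1 mm. I'll thread it.

Call:
apply_moves(
  translation=[
    [-0.05,-1,0.2],
    [0,-1.5,0],
    [0,-1,0],
    [0,-1,0],
    [0,-1,0],
    [0,0,0],
  ],
  rot=[
    [0,0,0],
    [0,0,0],
    [0,0,0],
    [0,0,0],
    [0,0,0],
    [0,0,0],
  ],
  jaw=[1,1,1,1,1,1],
)

```text
t: 22.05
tcp_pos: [0.4478, -0.2124, 0.2686]
ee_rot: [0.0, -0.657, 0.754, 0.0]
contact_force: [0.6, -0.2, -1.5]
finger_gap: 0.264
```

```bash
python3 - <<'E'
from h import *
rows([.5003+.005*.9905,-.2206-.005*.1376,.269],-.138)
d=img("wrist");crop(d,200,0,240,320,2,"w18.png")
E
```

```text
t 22.05 tcp [ 0.4478 -0.2124  0.2686] a -0.1365 zax [-0.  0. -1.] F [ 0.6 -0.2 -1.5] gap 0.264
tool shift cm [ 0.1  -5.82 -0.04] rot [0.0001 0.0003 0.0015]
```

View pics/w18.png

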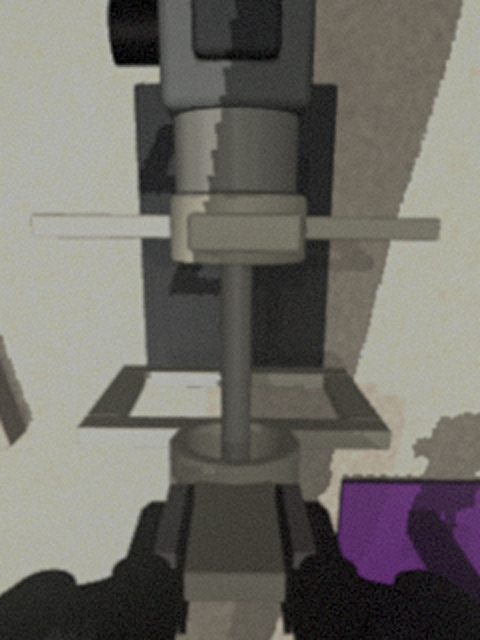

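Call:
apply_moves(
  translation=[
    [0,-1.3,0],
    [0,-1.5,0],
    [0,-1.2,0],
    [0,-0.9,0],
    [0,0,0.5],
    [0,0,0.5],
    [0,0,0.4],
    [0,0,0],
  ],
  rot=[
    [0,0,0],
    [0,0,0],
    [0,0,0],
    [0,0,0],
    [0,0,0],
    [0,0,0],
    [0,0,0],
    [0,0,0],
  ],
  jaw=[1,1,1,1,1,1,1,1],
)

```text
t: 22.9
tcp_pos: [0.4945, -0.2191, 0.2541]
ee_rot: [-0.0, -0.657, 0.754, 0.0]
contact_force: [-0.2, -0.1, -0.8]
finger_gap: 0.264
```

Call:
apply_moves(
  translation=[
    [0,-0.3,0],
    [0,-0.2,0],
    [0,0,0],
  ],
  rot=[
    [0,0,0],
    [0,0,0],
    [0,0,0],
  ],
  jaw=[1,1,1],
)

```text
t: 23.2
tcp_pos: [0.5005, -0.2199, 0.255]
ee_rot: [0.0, -0.657, 0.754, -0.0]
contact_force: [0.1, 0.2, -0.5]
finger_gap: 0.268
```

Call:
apply_moves(
  translation=[
    [0,-0.2,0],
    [0,0,0],
  ],
  rot=[
    [0,0,0],
    [0,0,0],
  ],
  jaw=[1,1],
)

```text
t: 23.4
tcp_pos: [0.5024, -0.2201, 0.2549]
ee_rot: [0.0, -0.657, 0.754, -0.0]
contact_force: [0.6, 0.3, -1.1]
finger_gap: 0.272
```

Call:
apply_moves(
  translation=[
    [0,-0.2,0],
    [0,0,0],
  ],
  rot=[
    [0,0,0],
    [0,0,0],
  ],
  jaw=[1,1],
)

```text
t: 23.6
tcp_pos: [0.504, -0.2204, 0.2547]
ee_rot: [-0.0, -0.657, 0.754, 0.0]
contact_force: [-1.7, 0.4, -0.6]
finger_gap: 0.267
```

Call:
apply_moves(
  translation=[
    [0,-0.1,0],
    [0,0,0],
  ],
  rot=[
    [0,0,0],
    [0,0,0],
  ],
  jaw=[1,1],
)

```text
t: 23.8
tcp_pos: [0.5043, -0.2205, 0.2547]
ee_rot: [-0.001, -0.657, 0.754, 0.001]
contact_force: [-7.2, 0.8, 1.6]
finger_gap: 0.269
```

```bash
python3 - <<'E'
from h import *
st()
d=img("wrist");crop(d,200,0,240,320,2,"w19.png")
E
```

```text
t 23.8 tcp [ 0.5043 -0.2205  0.2547] a -0.1375 zax [-0.002  0.    -1.   ] F [-7.2  0.8  1.6] gap 0.269
```

View pics/w19.png

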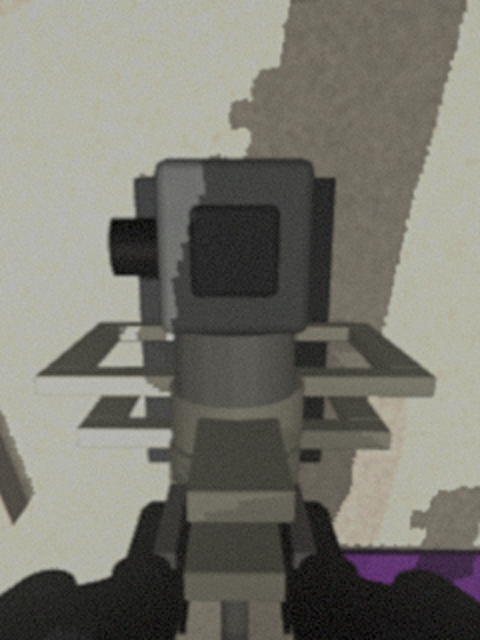

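Eye against eye (-7 N), with the large tab standing behind. I'll lower to touch the bar and release.

Call:
apply_moves(
  translation=[
    [0,0,0.15],
    [0,0,0.1],
    [0,0,0],
  ],
  rot=[
    [0,0,0],
    [0,0,0],
    [0,0,0],
  ],
  jaw=[1,1,1],
)

```text
t: 24.15
tcp_pos: [0.5042, -0.2205, 0.2528]
ee_rot: [-0.001, -0.657, 0.754, 0.001]
contact_force: [-7.6, 1.8, 5.1]
finger_gap: 0.27
```

Call:
apply_moves(
  translation=[
    [0,0,0],
    [0,0,0],
    [0,0,0],
    [0,0,0],
    [0,0,0],
  ],
  rot=[
    [0,0,0],
    [0,0,0],
    [0,0,0],
    [0,0,0],
    [0,0,0],
  ],
  jaw=[0.65,0.6,0.5,0.4,0.4],
)

```text
t: 24.65
tcp_pos: [0.5053, -0.2205, 0.2523]
ee_rot: [0.0, -0.657, 0.754, -0.0]
contact_force: [-0.8, -0.4, -0.0]
finger_gap: 0.601
```

Call:
apply_moves(
  translation=[
    [0,0,-1],
    [0,0,-2],
    [0,0,-2],
    [0,0,-2],
    [0,0,-2],
    [0,0,0],
  ],
  rot=[
    [0,0,0],
    [0,0,0],
    [0,0,0],
    [0,0,0],
    [0,0,0],
    [0,0,0],
  ],
  jaw=[0.4,0.4,0.4,0.3,0.2,0],
)

```text
t: 25.25
tcp_pos: [0.5061, -0.2207, 0.346]
ee_rot: [0.001, -0.657, 0.754, -0.002]
contact_force: [-0.7, -0.8, -0.9]
finger_gap: 0.944
```

```bash
python3 - <<'E'
from h import *
rows([.5225,.2265,.245],.143)
d=img("wrist");crop(d,200,50,240,240,2,"w20.png")
d2=img("scene");crop(d2,200,160,150,150,4,"s20.png")
E
```

```text
t 25.25 tcp [ 0.5061 -0.2207  0.346 ] a -0.1372 zax [ 0.005 -0.002 -1.   ] F [-0.7 -0.8 -0.9] gap 0.944
tool shift cm [-44.54   4.54  10.02] rot [-0.0048 -0.0019 -0.2802]
```

View pics/w20.png

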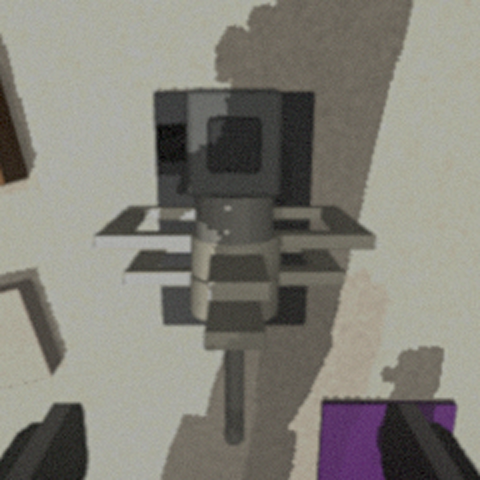

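View pics/s20.png

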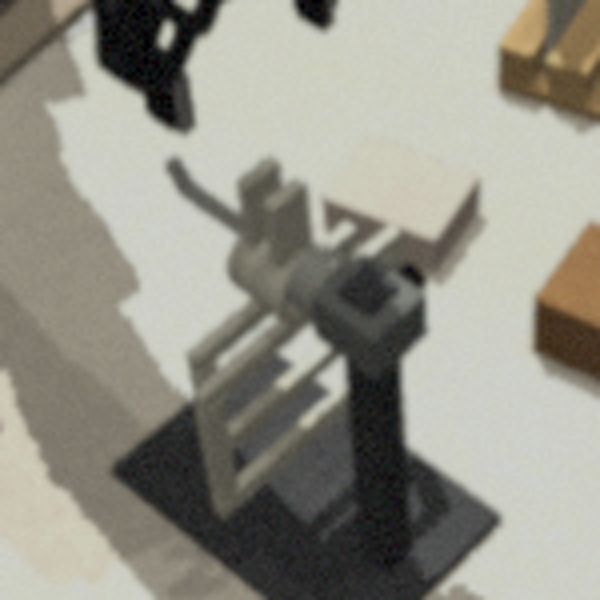

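Large and medium hang eye to eye, the large against the collar. Now the small one.

Call:
apply_moves(
  translation=[
    [-3,0.5,0],
    [-4.8,0.5,0],
    [-4.8,0.5,0],
    [-4.8,0.5,0],
    [-4.8,0.5,0],
    [-4.8,0.5,0],
    [-4.8,0.5,0],
    [-4.8,0.5,0],
  ],
  rot=[
    [0,0,0],
    [0,0,0],
    [0,0,0],
    [0,0,0],
    [0,0,0],
    [0,0,0],
    [0,0,0],
    [0,0,0],
  ],
  jaw=[0,0,0,0,0,0,0,0],
)

```text
t: 26.15
tcp_pos: [0.515, 0.1492, 0.3417]
ee_rot: [-0.0, -0.657, 0.754, 0.0]
contact_force: [1.8, 0.1, 0.2]
finger_gap: 1.0
```

Call:
apply_moves(
  translation=[
    [-4.6,0.4,0],
    [-3.3,0.1,2],
    [0,0,3],
    [0,0,4],
    [0,0,0],
    [0,0,0],
  ],
  rot=[
    [0,0,0],
    [0,0,0],
    [0,0,-0.14],
    [0,0,-0.14],
    [0,0,0],
    [0,0,0],
  ],
  jaw=[0,0,0,0,0,0],
)

```text
t: 26.75
tcp_pos: [0.5212, 0.2261, 0.2525]
ee_rot: [0.001, 0.754, -0.657, -0.0]
contact_force: [-0.0, -0.5, 1.3]
finger_gap: 1.006
```

```bash
python3 - <<'E'
from h import *
rows([.5225,.2265,.155],.143)
s,_=st();d=img("wrist")
P=[[.5225,.2265,.182]]
q=proj(d,P,s);print(q);crop(d,220,130,200,150,4,"w21.png",pts=q)
E
```

```text
t 26.75 tcp [0.5212 0.2261 0.2525] a 0.1384 zax [-0.001 -0.    -1.   ] F [-0.  -0.5  1.3] gap 1.006
tool shift cm [-0.03 -0.14  9.75] rot [ 0.0014 -0.0003 -0.0046]
t 26.75 tcp [0.5212 0.2261 0.2525] a 0.1384 zax [-0.001 -0.    -1.   ] F [-0.  -0.5  1.3] gap 1.006
[[316.38674418 213.19269022]]
```

View pics/w21.png

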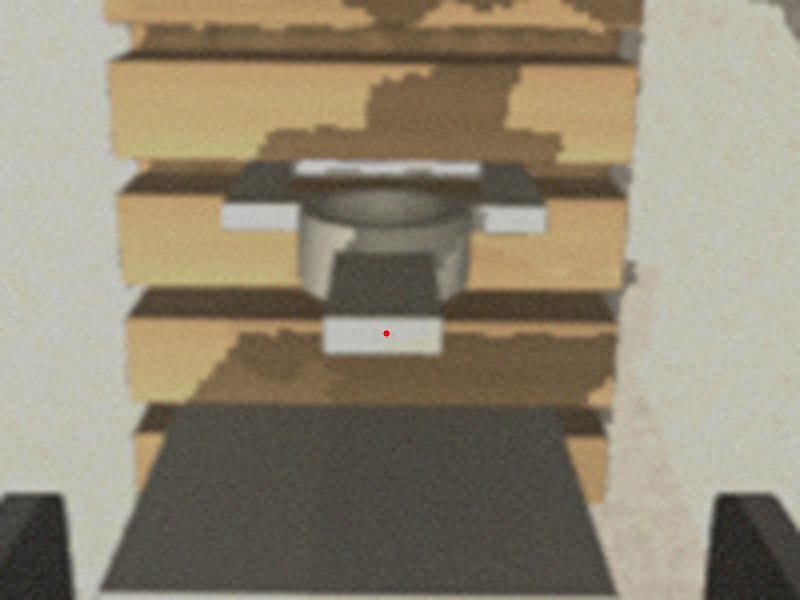

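The small tab (316,213) is where it was predicted. I'll descend and pinch it.

Call:
apply_moves(
  translation=[
    [-0.03,-0.13,3],
    [0,0,3],
    [0,0,2.5],
    [0,0,1.2],
    [0,0,0],
    [0,0,0],
  ],
  rot=[
    [0,0,-0.003],
    [0,0,0],
    [0,0,0],
    [0,0,0],
    [0,0,0],
    [0,0,0],
  ],
  jaw=[0,0,0,0,0,0],
)

```text
t: 27.4
tcp_pos: [0.5236, 0.2274, 0.1572]
ee_rot: [-0.001, 0.756, -0.654, 0.001]
contact_force: [0.3, 0.5, 0.8]
finger_gap: 1.001
```

```bash
python3 - <<'E'
from h import *
rows([.5225,.2265,.155],.143)
E
```

```text
t 27.4 tcp [0.5236 0.2274 0.1572] a 0.1447 zax [ 0.002  0.001 -1.   ] F [0.3 0.5 0.8] gap 1.001
tool shift cm [0.07 0.12 0.22] rot [-0.0023  0.0005  0.0017]
```

Call:
apply_moves(
  translation=[
    [0.04,0.09,0.15],
    [0,0,0],
    [0,0,0],
    [0,0,0],
    [0,0,0],
    [0,0,0],
    [0,0,0],
  ],
  rot=[
    [0,0,0],
    [0,0,0],
    [0,0,0],
    [0,0,0],
    [0,0,0],
    [0,0,0],
    [0,0,0],
  ],
  jaw=[0,0,0.5,0.7,1,1,1],
  squeeze=70,
)

```text
t: 28.1
tcp_pos: [0.5219, 0.2265, 0.1539]
ee_rot: [-0.0, 0.757, -0.654, 0.0]
contact_force: [-0.7, 0.8, 1.1]
finger_gap: 0.267
```

```bash
python3 - <<'E'
from h import *
st()
E
```

```text
t 28.1 tcp [0.5219 0.2265 0.1539] a 0.1458 zax [ 0.  0. -1.] F [-0.7  0.8  1.1] gap 0.267
```

Call:
apply_moves(
  translation=[
    [0,0,-1],
    [0,0,-2],
    [0,0,-4],
    [0,0,-4.5],
    [0,0,-4],
    [0,0,-2.5],
    [0,0,-1],
    [0,0,0],
  ],
  rot=[
    [0,0,0],
    [0,0,0],
    [0,0,0],
    [0,0,0],
    [0,0,0],
    [0,0,0],
    [0,0,0],
    [0,0,0],
  ],
  jaw=[1,1,1,1,1,1,1,1],
)

```text
t: 28.9
tcp_pos: [0.5221, 0.2267, 0.3448]
ee_rot: [-0.001, 0.757, -0.654, 0.0]
contact_force: [-0.9, -0.6, -1.8]
finger_gap: 0.266
```

```bash
python3 - <<'E'
from h import *
rows([.3926,-.206,.345],-.138)
d=img("wrist");cv2.imwrite("pics/w22.png",d["image"])
E
```

```text
t 28.9 tcp [0.5221 0.2267 0.3448] a 0.1459 zax [ 0.002  0.001 -1.   ] F [-0.9 -0.6 -1.8] gap 0.266
tool shift cm [40.92 19.1  -0.07] rot [-0.0016  0.0005  0.2839]
```

View pics/w22.png

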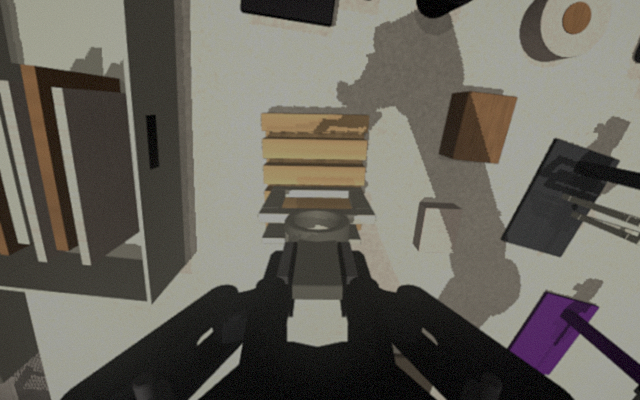

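Call:
apply_moves(
  translation=[
    [1,1.5,0],
    [2,2.5,0],
    [3,3,0],
    [3.7,3,0],
    [4,2.5,0],
    [4.3,2,0],
    [4.5,1.5,0],
    [4.6,1.2,0],
  ],
  rot=[
    [0,0,0],
    [0,0,0],
    [0,0,0],
    [0,0,0],
    [0,0,0],
    [0,0,0],
    [0,0,0],
    [0,0,0],
  ],
  jaw=[1,1,1,1,1,1,1,1],
)

```text
t: 29.75
tcp_pos: [0.3893, -0.0685, 0.3422]
ee_rot: [0.001, 0.757, -0.654, -0.001]
contact_force: [1.8, 0.2, -0.8]
finger_gap: 0.271
```

Call:
apply_moves(
  translation=[
    [4.3,0.8,0],
    [4,0.5,0],
    [3,0.4,0],
    [1.7,0.2,0],
    [0.8,0,0],
    [0,0,0],
    [0,0,0],
    [0,0,0],
  ],
  rot=[
    [0,0,0],
    [0,0,0],
    [0,0,0],
    [0,0,0],
    [0,0,0.09],
    [0,0,0.1],
    [0,0,0.092],
    [0,0,0],
  ],
  jaw=[1,1,1,1,1,1,1,1],
)

```text
t: 30.55
tcp_pos: [0.3917, -0.2059, 0.3419]
ee_rot: [-0.001, -0.657, 0.754, 0.001]
contact_force: [0.1, -0.3, -0.9]
finger_gap: 0.263
```

```bash
python3 - <<'E'
from h import *
rows([.3926,-.2056,.27],-.138)
E
```

```text
t 30.55 tcp [ 0.3917 -0.2059  0.3419] a -0.138 zax [-0.003  0.001 -1.   ] F [ 0.1 -0.3 -0.9] gap 0.263
tool shift cm [-0.04 -0.11  7.19] rot [ 0.003   0.0009 -0.    ]
```

Call:
apply_moves(
  translation=[
    [-0.1,0,2],
    [0,0,2.5],
    [0,0,2],
    [0,0,0.8],
    [0,0,0],
    [0,0,0],
  ],
  rot=[
    [0,0,0],
    [0,0,0],
    [0,0,0],
    [0,0,0],
    [0,0,0],
    [0,0,0],
  ],
  jaw=[1,1,1,1,1,1],
)

```text
t: 31.15
tcp_pos: [0.3926, -0.2051, 0.2714]
ee_rot: [0.0, -0.658, 0.753, -0.0]
contact_force: [0.6, -0.8, -1.3]
finger_gap: 0.271
```

```bash
python3 - <<'E'
from h import *
rows([.4842,-.2184,.27],-.138)
d=img("wrist");crop(d,200,0,240,320,2,"w23.png")
E
```

```text
t 31.15 tcp [ 0.3926 -0.2051  0.2714] a -0.1353 zax [ 0. -0. -1.] F [ 0.6 -0.8 -1.3] gap 0.271
tool shift cm [ 0.09 -9.25  0.14] rot [-0.0005 -0.0002  0.0027]
```

View pics/w23.png

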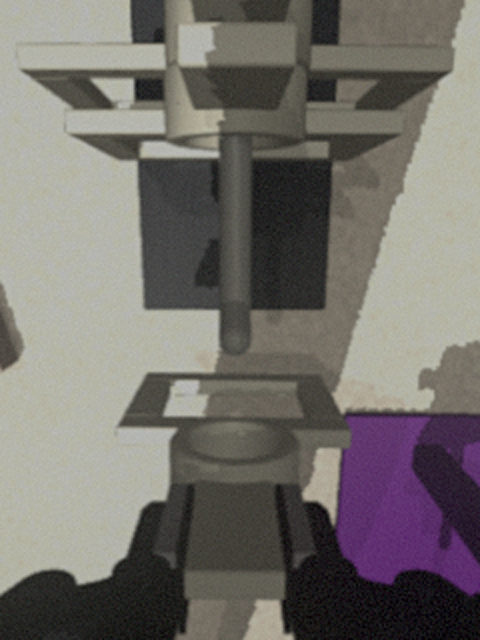

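The bar (236) and small eye (235) are aligned. I'll thread it.

Call:
apply_moves(
  translation=[
    [0,-1,0.1],
    [0,-1.5,0],
    [0,-1,0],
    [0,-1,0],
    [0,-1,0],
    [0,0,0],
  ],
  rot=[
    [0,0,0.001],
    [0,0,0],
    [0,0,0],
    [0,0,0],
    [0,0,0],
    [0,0,0],
  ],
  jaw=[1,1,1,1,1,1],
)

```text
t: 31.8
tcp_pos: [0.448, -0.2124, 0.2696]
ee_rot: [0.0, -0.657, 0.754, 0.0]
contact_force: [-0.4, 0.3, -1.5]
finger_gap: 0.266
```

```bash
python3 - <<'E'
from h import *
rows([.4842,-.2178,.27],-.138)
d=img("wrist");crop(d,200,0,240,320,2,"w24.png")
E
```

```text
t 31.8 tcp [ 0.448  -0.2124  0.2696] a -0.1365 zax [-0.  0. -1.] F [-0.4  0.3 -1.5] gap 0.266
tool shift cm [ 0.04 -3.66 -0.04] rot [0.0002 0.0003 0.0015]
```

View pics/w24.png

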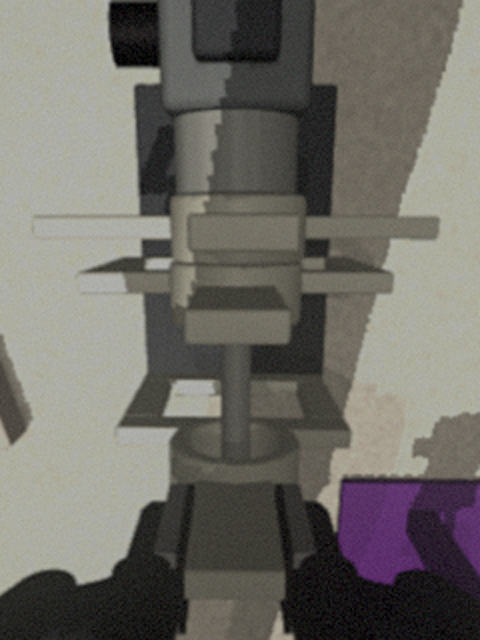

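Call:
apply_moves(
  translation=[
    [0,-1.2,0],
    [0,-1.0,0],
    [0,-0.6,0],
    [0,0,0.5],
    [0,0,0.5],
    [0,0,0.4],
    [0,0,0],
  ],
  rot=[
    [0,0,0],
    [0,0,0],
    [0,0,0],
    [0,0,0],
    [0,0,0],
    [0,0,0],
    [0,0,0],
  ],
  jaw=[1,1,1,1,1,1,1],
)

```text
t: 32.55
tcp_pos: [0.4741, -0.2163, 0.255]
ee_rot: [-0.0, -0.657, 0.754, 0.001]
contact_force: [0.8, -0.4, -1.2]
finger_gap: 0.266
```

Call:
apply_moves(
  translation=[
    [0,-0.3,0],
    [0,-0.2,0],
    [0,0,0],
  ],
  rot=[
    [0,0,0],
    [0,0,0],
    [0,0,0],
  ],
  jaw=[1,1,1],
)

```text
t: 32.85
tcp_pos: [0.48, -0.217, 0.256]
ee_rot: [0.0, -0.657, 0.754, -0.0]
contact_force: [0.2, 0.3, -0.9]
finger_gap: 0.268
```

Call:
apply_moves(
  translation=[
    [0,-0.2,0],
    [0,0,0],
  ],
  rot=[
    [0,0,0],
    [0,0,0],
  ],
  jaw=[1,1],
)

```text
t: 33.05
tcp_pos: [0.4818, -0.2173, 0.2559]
ee_rot: [0.0, -0.657, 0.754, -0.0]
contact_force: [-0.2, 0.5, -1.1]
finger_gap: 0.267
```

Call:
apply_moves(
  translation=[
    [0,-0.2,0],
    [0,0,0],
  ],
  rot=[
    [0,0,0],
    [0,0,0],
  ],
  jaw=[1,1],
)

```text
t: 33.25
tcp_pos: [0.4838, -0.2176, 0.2558]
ee_rot: [0.0, -0.657, 0.754, -0.0]
contact_force: [-0.1, -0.9, -0.6]
finger_gap: 0.27
```

Call:
apply_moves(
  translation=[
    [0,-0.1,0],
    [0,0,0],
  ],
  rot=[
    [0,0,0],
    [0,0,0],
  ],
  jaw=[1,1],
)

```text
t: 33.45
tcp_pos: [0.4842, -0.2177, 0.2557]
ee_rot: [-0.0, -0.657, 0.754, 0.0]
contact_force: [-3.6, 0.8, -0.8]
finger_gap: 0.265
```

Call:
apply_moves(
  translation=[
    [0,-0.1,0],
    [0,0,0.2],
    [0,0,0.1],
    [0,0,0],
  ],
  rot=[
    [0,0,0],
    [0,0,0],
    [0,0,0],
    [0,0,0],
  ],
  jaw=[1,1,1,1],
)

```text
t: 33.85
tcp_pos: [0.4845, -0.2179, 0.2534]
ee_rot: [-0.001, -0.657, 0.754, 0.001]
contact_force: [-9.3, 2.0, 7.6]
finger_gap: 0.271
```

```bash
python3 - <<'E'
from h import *
st()
d=img("wrist");crop(d,200,0,240,320,2,"w25.png")
E
```

```text
t 33.85 tcp [ 0.4845 -0.2179  0.2534] a -0.1376 zax [-0.002  0.    -1.   ] F [-9.3  2.   7.6] gap 0.271
```

View pics/w25.png

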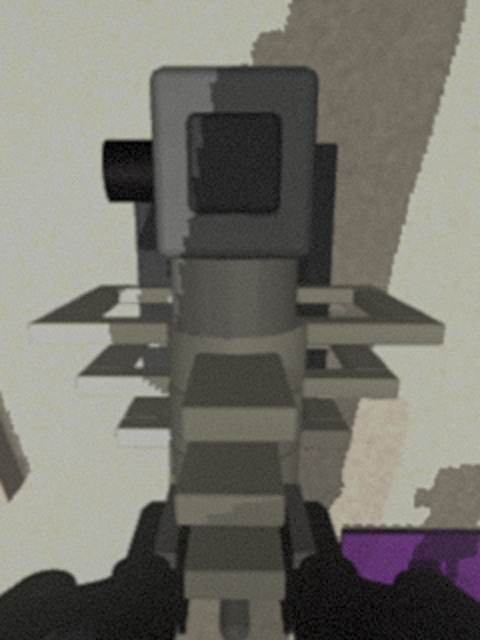

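All three eyes are in a row, and the small one touches both the bar and the medium eye. I'll release it.

Call:
apply_moves(
  translation=[
    [0,0,-0.05],
    [0,0,0],
    [0,0,0],
    [0,0,0],
    [0,0,0],
  ],
  rot=[
    [0,0,0],
    [0,0,0],
    [0,0,0],
    [0,0,0],
    [0,0,0],
  ],
  jaw=[0.65,0.6,0.5,0.4,0.4],
)

```text
t: 34.4
tcp_pos: [0.4857, -0.2178, 0.2533]
ee_rot: [0.0, -0.657, 0.754, -0.0]
contact_force: [-0.8, 0.2, -0.1]
finger_gap: 0.6
```

Call:
apply_moves(
  translation=[
    [0,0,-1],
    [0,0,-2],
    [0,0,-2],
    [0,0,-2.5],
    [0,0,-3],
    [0,0,-3],
    [0,0,0],
    [0,0,0],
  ],
  rot=[
    [0,0,0],
    [0,0,0],
    [0,0,0],
    [0,0,0],
    [0,0,0],
    [0,0,0],
    [0,0,0],
    [0,0,0],
  ],
  jaw=[0.4,0.4,0.4,0.3,0.2,0,0,0],
)

```text
t: 35.2
tcp_pos: [0.4858, -0.2178, 0.3892]
ee_rot: [0.0, -0.657, 0.754, -0.001]
contact_force: [-0.3, 0.5, -0.7]
finger_gap: 1.007
```

```bash
python3 - <<'E'
from h import *
st()
d=img("wrist");crop(d,200,50,240,240,2,"w26.png")
d2=img("scene");crop(d2,200,160,150,150,4,"s26.png");cv2.imwrite("pics/t26.png",img("top")["image"])
E
```

```text
t 35.2 tcp [ 0.4858 -0.2178  0.3892] a -0.1371 zax [ 0.002 -0.001 -1.   ] F [-0.3  0.5 -0.7] gap 1.007
```

View pics/w26.png

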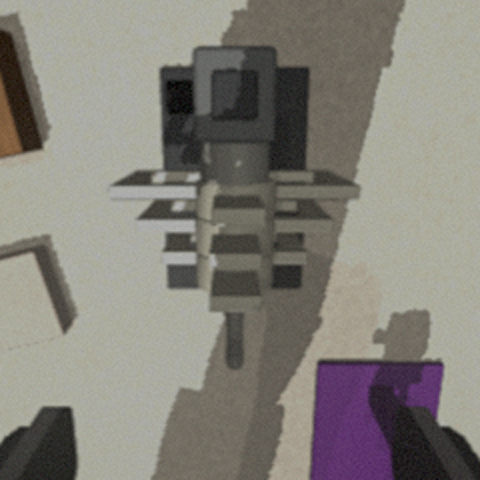

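View pics/s26.png

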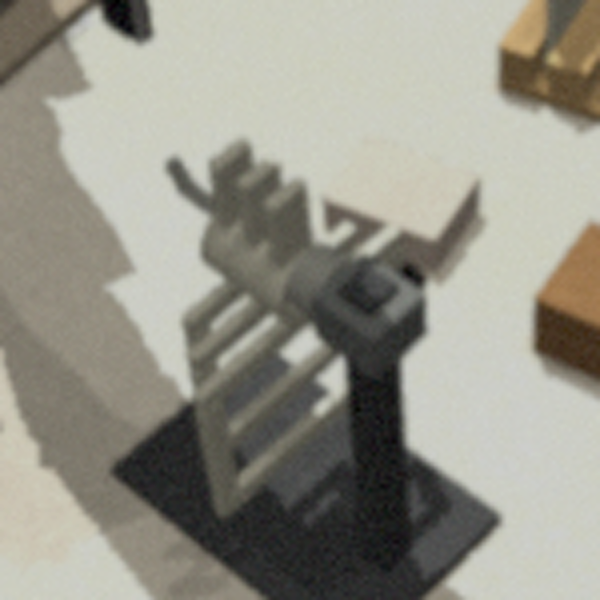

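View pics/t26.png

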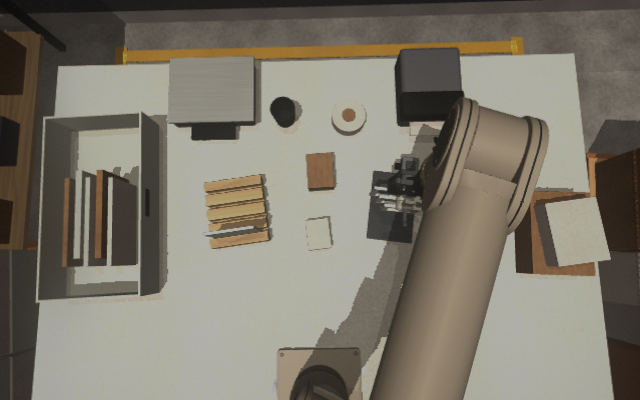

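All three hang with their eyes in a closed row at the collar, the bystanders stand where they were, and the gripper is well clear.

```bash
python3 -c "
from rig import robot
print(robot.close_job())"
```

```text
the job is handed in; nothing more can be done
None
```

The three gauges hang by their eyes on the black stand's hook in the order asked: large against the collar, then medium, then small. I handed the job in at about 35 s of the 72 s allowed.

- **Bar height:** camera fits disagreed, giving 0.223 to 0.2305 m. Touching the bar with the shut fingers settled it at about 0.227 m, and I used that.
- **Seating:** each eye went over the tip with no contact force. I then pushed it home until I felt 7–9 N and lowered it onto the bar. Gripper positions at release put the eyes about 21 mm (large to medium) and 20 mm (medium to small) apart; they should be 20 mm.
- **Last pictures:** the three eyes form one closed row from the collar outward. The gripper was about 14 cm above its release height, reading no contact force. After release the large tab had leaned about 3° sideways, but the gauge hung free.
- **Bystanders:** in the last top picture the divider, cartons, pen cup, label roll and purple stand look as they did at the start. No check failed.

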